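# Load the pipetting machine's deck: riser bars, tube rack, trough and cup

### The job

Load the deck: stand one riser bar in each of the two grooves of the grooved blue plate, then set the tube rack centred and square across both bars, its length running from bar to bar, so that it rests level and clear of the plate. Seat the reagent trough fully down in the plate with the rectangular recess and the waste cup fully down in the plate with the round recess. Keep the rack, trough and cup upright all the while, leave the brass nut and the black screw cap where they are, and let go of everything.

Things in the scene. Friction and masses are not known exactly. Their poses are not given: they have to be found in the camera images.
- bar_a: Riser bar, one of two identical bare aluminium bars: 74 mm long (own x), 14 mm wide (own y), 28 mm high (own z), about 70 g. At the start it stands on the bed on its 14 mm wide underside, at any heading. Origin: centre of the underside.
- bar_b: The other riser bar, identical to bar_a (74 x 14 x 28 mm); origin at the centre of its underside, own x along its length. The two bars are interchangeable.
- rack: Tube rack, red plastic, about 220 g: block 60 mm (own x) by 100 mm (own y) by 32 mm high, flat underside, two rows of seven small white tube caps standing 5 mm proud of its top, and between the rows a central upright grip plate 12 mm thick (x), 50 mm long (y), from 32 mm up to 72 mm above the underside. Origin: centre of the underside; z up.
- trough: Reagent trough, empty white plastic open box, 36 mm (own x) by 100 mm (own y) by 34 mm high, walls 3 mm, about 80 g. Origin: centre of the underside; z up.
- cup: Waste cup, empty white plastic, round, straight-sided, 50 mm outside diameter, 45 mm high, wall 3 mm, open at the top, about 60 g. Origin: centre of the underside; z up.
- nest_riser: Fixed blue plate, 98 mm (own x) by 110 mm (own y), 10 mm high, with two straight grooves running along own x and floored with dark rubber, one at y = -32 mm and one at y = +32 mm (centre lines), and a thin bare-metal heater strip on the land between them. Each groove is 84 mm long, 22 mm wide, 6 mm deep, so its floor is 4 mm above the plate's underside; a bar standing in it has its top 32 mm above the plate's underside. Origin: centre of the underside, on the bed.
- nest_trough: Fixed blue plate, 60 mm (own x) by 124 mm (own y), 10 mm high, with one rectangular recess 48 mm (x) by 112 mm (y), floored with dark rubber, 6 mm deep (floor 4 mm above the underside), centred. Origin: centre of the underside, on the bed.
- nest_cup: Fixed blue plate, 86 mm square, 10 mm high, with one round recess 62 mm in diameter, floored with dark rubber, 6 mm deep (floor 4 mm above the underside), centred. Origin: centre of the underside, on the bed.
- nut: Bystander: loose brass thumb nut, 18 mm in diameter, 16 mm high, standing on the bed among the things. Origin: centre of the underside. Not to be moved.
- cap: Bystander: loose black screw cap, 21 mm in diameter, 13 mm high, lying on the bed among the things. Origin: centre of the underside. Not to be moved.
Not all that is in view belongs to the job. What is shaped like the cup but orange or pink is not meant.

How it is judged:
By the outcome, as a careful person would: the job done as asked, in the order asked, and still so for the second after the job is handed in, with the robot touching nothing.
It also fails if it takes over 128 s, if anything falls off the work surface, if the arm or the gripper's body presses on something with over 40 N, if the wrist force passes 120 N, or if a joint passes its speed limit or range.

### The arm

A 6-joint arm with a two-finger parallel gripper is mounted at the origin on the work surface. World frame = base frame: x ahead of the robot, y to its left, z up, the work surface at z = 0. Lengths are in mm, angles in rad, forces in N, time in s.
With the tool pointing down it reaches from about 275 to 1000 mm from the base axis. Payload 8.4 kg.
Tool frame: the origin (TCP) lies on the mounting face of the last link; the fingertips stand 173 mm ahead of it and the grasp point (between the pads) lies 155 mm ahead of it; z points along the fingers, y is the direction in which the jaws open and shut (so a half turn about z gives the same grasp; the last joint's range is limited). The gripper opens to 85 mm and grips with 20 to 120 N. Pads are 22 mm wide; open, the fingers measure 114 mm over their backs; the gripper's body (76 mm by 85 mm) begins 54 mm behind the grasp point. The pads swing forward as they close: fully open they stand 13 mm farther back than shut.
Start: joints at [1.265, 0.353, 1.633, -0, 1.155, -0.002], TCP at [186.967, 596.383, 404.681] pointing down, gripper open.
Joint ranges: [-2.63, 2.63], [-0.92, 2.1], [0.06, 2.66], [-1.3, 4.44], [0, 2.69], [-3.02, 3.02]. Speed limits (rad/s): [2.22, 2.22, 2.79, 3.14, 3.14, 3.14].

### API

Orientations are given as [roll, pitch, yaw] about the fixed x, y, z axes, in that order (R = Rz(yaw) Ry(pitch) Rx(roll)).
In Python, from rig import readout, imaging, ticket gives the robot as it stands.
- The arm moves only by the tool step_arm, never from a script. Its argument "deltas" is a list of rows, each an object with "translation": the shift along the tool's x, y, z in cm, a list of three; "rot": the turn, a rotation vector about the tool's x, y, z in rad, a list of three. In form: [{"translation": [x, y, z], "rot": [rx, ry, rz]}, ...]. A call has 1 to 8 rows; each row is the pose to reach, as a shift and turn from the pose commanded when the call began, along the tool's axes at that moment; what a row does not reach only later rows make up. A row lasts 1/8 s, in which the tool goes at most 62.5 mm and 10.7 degrees, less where a joint would pass 70% of its speed; a pose out of reach is approached as far as the arm can. A call with a gripper value outside its range is refused whole. "grip" is the closure in counts, from 0 (fully open) to 255 (shut), set as the call begins (left out, the last holds). The fingers move at their own pace and stop on an object; "squeeze" is the grip in N (left out, the last holds). Time passes only in rows, so rows that repeat a pose let the fingers close. It gives the time, the measured TCP pose, the force and the opening at its end, in the units of the state.
- readout.sense(): the state, without advancing time (a new reading comes with each control period).
- imaging.grab_frame(name): name is "scene" or "side" or "wrist"; returns a dict with "image" (384x512x3 uint8, red, green, blue), "camera_matrix" (3x3 intrinsics, pixels), "world_to_cam" (4x4, takes a point from world to camera coordinates). Camera axes: x right, y up, looking along -z (the intrinsics and any distortion apply to the point x, -y, -z); pixel columns grow to the right and rows downward; lengths in mm; the calibration is good to about 2 mm. A picture is of the moment at which its call begins. There is no depth.
- ticket.sign_off(): hands the job in, once; it reports no verdict.
The state is a dict: "clock": time; "qpos": joint angles; "qvel": joint speeds; "joint_efforts": joint torques, N m; "eef_pos": TCP position; "tcp_rot": TCP orientation; "contact_force": force on the tool from outside, world axes, zero at the start; "wrist_torque": the same for the moment, N m; "opening": opening from 0.0 (shut) to 1.0 (fully open).
Only numpy, scipy, OpenCV 4.12 (cv2) and the standard library are available. Lean on these libraries where they do the work, as an engineer would, in place of code of your own. Each camera call takes 0.05 s, during which the arm holds its last target.

## Working session

There is one attempt and no reset: what is moved stays moved. The work goes in short steps, Python scripts to look and compute and a tool call to move; the robot and the scene stay as the last step left them, time stands still between calls to the robot, and variables do not carry over. Pictures are saved under pics/ and viewed, and the job is handed in when it is done.

Besides the shell and the picture viewer there is one more tool, called after "Request:" by a JSON object that holds its "fn" and its "kwargs", one argument or row to a line. step_arm: Moves the arm, as the interface text tells. Its arguments: {"type":"object","properties":{"deltas":{"type":"array","items":{"type":"object","properties":{"translation":{"type":"array","items":{"type":"number"}},"rot":{"type":"array","items":{"type":"number"}}}}},"grip":{"type":"number"},"squeeze":{"type":"number"}},"required":["deltas"]}

```bash
ls; mkdir -p pics
python3 - <<'E'
from rig import readout, imaging
import cv2
print(readout.sense())
for n in("scene","side","wrist"):
    f=imaging.grab_frame(n); cv2.imwrite(f"pics/{n}0.png",f["image"][:,:,::-1]); print(n,f["camera_matrix"],f["world_to_cam"], [k for k in f])
E
```

```text
pics
{'clock': 0.0, 'qpos': array([ 1.26461781e+00,  3.53703292e-01,  1.63413401e+00,  2.23944550e-05,
        1.15522737e+00, -2.42074324e-03]), 'qvel': array([-5.80390712e-05,  2.37378816e-03, -7.58385830e-04, -3.26087282e-04,
        5.90155615e-04, -8.17887384e-04]), 'joint_efforts': array([ 1.11228772e-03, -6.05238891e+01, -3.42071629e+01,  6.17781734e-05,
        8.80811247e-03, -1.88150040e-05]), 'eef_pos': array([186.88113551, 596.16132416, 403.92712294]), 'tcp_rot': array([-3.14012069e+00, -2.40383704e-05,  2.83782581e+00]), 'contact_force': array([ 0.39644376, -0.2767185 , -0.19895133]), 'wrist_torque': array([ 0.01129787, -0.01404882, -0.01964722]), 'opening': 1.001766091205428}
scene [[432.18844965   0.         250.45200972]
 [  0.         432.18844965 195.91351796]
 [  0.           0.           1.        ]] [[ 6.53507649e-01  7.56571254e-01 -2.29715173e-02 -3.37372212e+02]
 [-4.27026288e-01  3.93572869e-01  8.14093942e-01  2.02263636e+02]
 [ 6.24961040e-01 -5.22207176e-01  5.80278695e-01 -1.57453760e+03]
 [ 0.00000000e+00  0.00000000e+00  0.00000000e+00  1.00000000e+00]]
[... 232 characters left out ...]
02428e+02]
 [ 1.60197945e-01  5.82287256e-01  7.97043392e-01 -1.05622213e+02]
 [-2.15077764e-01 -7.67479616e-01  6.03917704e-01 -8.16398266e+02]
 [ 0.00000000e+00  0.00000000e+00  0.00000000e+00  1.00000000e+00]] ['image', 'camera_matrix', 'world_to_cam']
wrist [[278.51992672   0.         264.41674163]
 [  0.         278.51992672 183.98289109]
 [  0.           0.           1.        ]] [[ 3.00298302e-01  9.53844826e-01 -9.88971136e-04 -6.23474837e+02]
 [-9.14068060e-01  2.87478807e-01 -2.86069079e-01  3.79001352e+01]
 [-2.72581203e-01  8.68100458e-02  9.58208487e-01 -3.79745732e+02]
 [ 0.00000000e+00  0.00000000e+00  0.00000000e+00  1.00000000e+00]] ['image', 'camera_matrix', 'world_to_cam']
```

View pics/scene0.png

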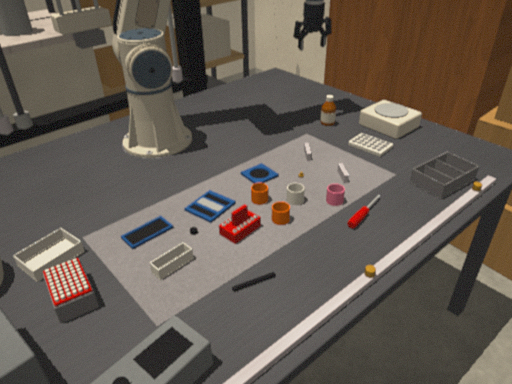

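View pics/side0.png

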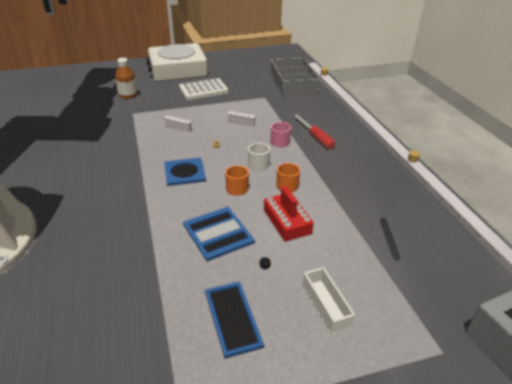

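View pics/wrist0.png

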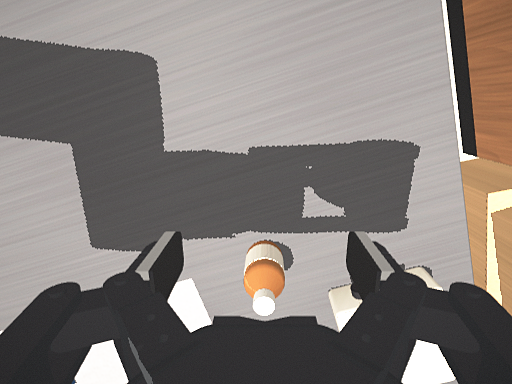

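The scene shows the three blue plates, the rack, the trough, a white cup beside orange and pink decoys, and two bars near the far edge of the mat. The side view has the bars at about (178,124) and (241,118), the cup at (259,156), the rack at (288,215) and the trough at (328,298). I'll measure coarse positions next.

```bash
cat > h.py <<'E'
import numpy as np, cv2
from scipy.spatial.transform import Rotation as R
from rig import readout, imaging
def cam(f):
    M=f["world_to_cam"]; return f["camera_matrix"],M[:3,:3],M[:3,3]
def cast(f,px,z):
    K,Rm,t=cam(f); px=np.atleast_2d(px).astype(float)
    d=np.c_[(px[:,0]-K[0,2])/K[0,0],-(px[:,1]-K[1,2])/K[1,1],-np.ones(len(px))]@Rm
    c=-Rm.T@t; s=(z-c[2])/d[:,2]; return c+d*s[:,None]
def proj(f,P):
    K,Rm,t=cam(f); p=np.atleast_2d(P)@Rm.T+t
    return np.c_[K[0,2]+K[0,0]*p[:,0]/-p[:,2],K[1,2]-K[1,1]*p[:,1]/-p[:,2]]
def masks(im):
    hsv=cv2.cvtColor(im,cv2.COLOR_RGB2HSV)
    H,S,V=[hsv[...,i].astype(int) for i in range(3)]
    return H,S,V
def blobs(m,amin=30):
    n,l,st,c=cv2.connectedComponentsWithStats(m.astype(np.uint8))
    return [(l==i,st[i],c[i]) for i in range(1,n) if st[i][4]>=amin]
def state():
    s=readout.sense(); print("t",round(s["clock"],2),"pos",s["eef_pos"].round(1),"rot",s["tcp_rot"].round(4),"F",s["contact_force"].round(1),"open",round(s["opening"],3)); return s
def move(s,pos,yaw):
    """shift in cm along tool axes, rotvec, to get to TCP pos with pointing down at yaw"""
    R0=R.from_euler("xyz",s["tcp_rot"]); R1=R.from_euler("xyz",[np.pi,0,yaw])
    return (R0.inv().apply(np.array(pos)-s["eef_pos"])/10).round(2),(R0.inv()*R1).as_rotvec().round(3)
E
python3 - <<'E'
from h import *
f=imaging.grab_frame("wrist");K,Rm,t=cam(f);print("wcam",-Rm.T@t)
for n in("side","scene"):
    f=imaging.grab_frame(n);H,S,V=masks(f["image"])
    for nm,m,z in(("blue",(H>95)&(H<125)&(S>120)&(V>60),10),("red",((H<5)|(H>174))&(S>150)&(V>90),30),("white",(S<45)&(V>165),25)):
        for b,st,c in blobs(m,25):
            p=cast(f,c,z)[0]
            if 200<p[0]<1000 and abs(p[1])<700: print(n,nm,st,c.round(1),p.round(0))
E
```

```text
wcam [118.37284715 616.80843997 374.19497258]
side blue [166 159  39  26 546] [184.5 171.6] [428. 106.  10.]
side blue [ 184  208   70   52 1003] [218.1 234.8] [ 456. -112.   10.]
side blue [206 283  57  74 796] [233.8 322.3] [ 436. -306.   10.]
side red [310 126  24  21 213] [321.9 136.4] [768. 135.  30.]
side red [ 265  186   48   54 1179] [288.1 216. ] [ 590. -118.   30.]
side white [310  63  11  11  71] [315.6  67.4] [925. 547.  25.]
side white [322  75  87  85 832] [367.4 117.3] [925. 201.  25.]
side white [180  79  47  18 486] [203.1  88. ] [547. 490.  25.]
side white [223 104  33  14 194] [239.  111.8] [610. 319.  25.]
side white [207 111  15  13  76] [214.3 116.5] [541. 311.  25.]
side white [164 114  28  10 129] [177.6 118.4] [448. 326.  25.]
side white [247 141  25  15 155] [258.9 147.7] [609. 134.  25.]
side white [ 410  162  102  102 1279] [464.3 211.2] [ 925. -190.   25.]
side white [262 194  10   7  26] [267.6 196.5] [573. -46.  25.]
side white [317 205  13   8  34] [323.3 208.4] [ 666. -110.   25.]
side white [477 209  35  25 330] [499.  221.3] [ 969. -232.   25.]
side
[... 1571 characters left out ...]
5. -161.   25.]
scene white [ 61 228  19  15  43] [ 71.1 235.3] [ 339. -455.   25.]
scene white [ 14 239  62  33 565] [ 47.2 255.2] [ 372. -528.   25.]
scene white [149 241  43  30 200] [169.9 254.7] [ 572. -305.   25.]
scene white [ 73 259  15  29  63] [ 80.1 273.5] [ 486. -493.   25.]
scene white [ 69 261  13  29  56] [ 74.4 275.6] [ 484. -506.   25.]
scene white [ 63 263  13  30  59] [ 68.8 277.9] [ 482. -519.   25.]
scene white [ 57 265  12  26  47] [ 62.1 277. ] [ 469. -529.   25.]
scene white [ 51 267  13  31  58] [ 57.6 282.9] [ 480. -544.   25.]
scene white [ 45 269  10  23  49] [ 49.9 279.7] [ 459. -553.   25.]
scene white [ 223  273  149  111 1975] [297.3 331.6] [ 932. -236.   25.]
```

Run:
```python
from h import *
s=state(); print(move(s,[520,220,405],np.pi/2))
```

```text
t 0.3 pos [187.  596.3 404.4] rot [-3.1411  0.      2.8378] F [-0.9 -0.2  0. ] open 0.999
(array([-4.304e+01, -2.594e+01, -4.000e-02]), array([-0.   ,  0.   ,  1.267]))
```

Request:
{"fn": "step_arm", "kwargs": {
  "deltas": [
    {"translation":[-5.4,-3.2,0],"rot":[0,0,0.158]},
    {"translation":[-10.8,-6.5,0],"rot":[0,0,0.317]},
    {"translation":[-16.1,-9.7,0],"rot":[0,0,0.475]},
    {"translation":[-21.5,-13,0],"rot":[0,0,0.633]},
    {"translation":[-27,-16.2,0],"rot":[0,0,0.79]},
    {"translation":[-32.3,-19.4,0],"rot":[0,0,0.95]},
    {"translation":[-37.7,-22.7,0],"rot":[0,0,1.11]},
    {"translation":[-43,-25.9,0],"rot":[0,0,1.267]}
  ]
}}

```text
clock: 1.3
eef_pos: [519.6, 220.3, 404.9]
tcp_rot: [3.141, -0.0, 1.566]
contact_force: [0.1, 1.2, 0.2]
opening: 1.0
```

Request:
{"fn": "step_arm", "kwargs": {
  "deltas": [
    {"translation":[0,0,0],"rot":[0,0,0]},
    {"translation":[0,0,0],"rot":[0,0,0]}
  ]
}}

```text
clock: 1.55
eef_pos: [518.4, 221.9, 404.5]
tcp_rot: [-3.141, -0.0, 1.57]
contact_force: [-0.5, 0.3, -0.6]
opening: 1.004
```

Run:
```python
from h import *
s=state(); f=imaging.grab_frame("wrist"); cv2.imwrite("pics/w1.png",f["image"][:,:,::-1]); state()
np.savez("w1.npz",**f)
```

```text
t 1.55 pos [518.4 221.9 404.5] rot [-3.1410e+00 -2.0000e-04  1.5705e+00] F [-0.5  0.3 -0.6] open 1.004
t 1.6 pos [518.  222.5 404.6] rot [-3.1410e+00 -2.0000e-04  1.5718e+00] F [-1.3  0.3 -0.3] open 0.998
```

View pics/w1.png

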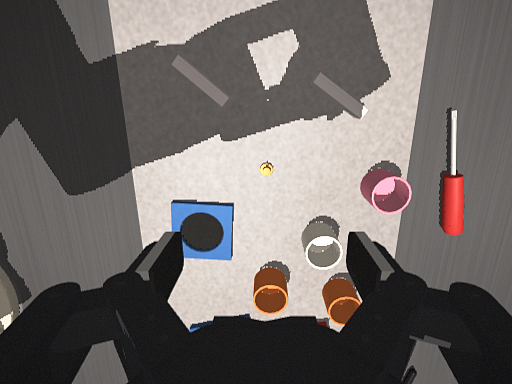

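The wrist view shows the bars at about (200,80) and (341,95), the nut at (267,169), the cup plate at (203,231) and the white cup at (322,243). The orange and pink cups stand around it. Next I'll measure the bars.

Run:
```python
from h import *
f=dict(np.load("w1.npz")); im=f["image"]
a=cv2.resize(im[40:125,160:240],None,fx=5,fy=5,interpolation=0);b=cv2.resize(im[55:130,300:380],None,fx=5,fy=5,interpolation=0)
c=np.zeros((430,800,3),np.uint8);c[:425,:400]=a;c[:375,400:]=b
cv2.imwrite("pics/c1.png",c[:,:,::-1])
g=im.astype(int).sum(2)/3
print(g[80,160:240].astype(int)); print(g[95,305:385].astype(int))
```

```text
[ 87  86  87  89  89  88  85  88  89  94  92  91  94  94  93  90  87  85
  89  88  91  92  91  91  91  90  88  89  91  92 109 127 129 126 124 125
 126 125 125 123 125 125 121 122 125 125 128 130 114  99  94  90  84  90
  92  90  90  90  93  95  91  92  88  86  87  91  95  89  90  88  91  91
  91  90  94  95  93  94  93  91]
[ 91  94  93  96  98  93  91  89  89  89  91  91  92  92  90  93  92  94
  92  92  95  93  91  89  94 114 130 131 128 126 126 126 125 126 125 126
 124 124 124 122 120 121 124 126 117 102  84  89  90  89  86  88  86  91
  91  92  89  88  78  83 158 155 154 227 219 217 216 221 215 211 205 207
 213 215 217 217 218 217 212 208]
```

View pics/c1.png

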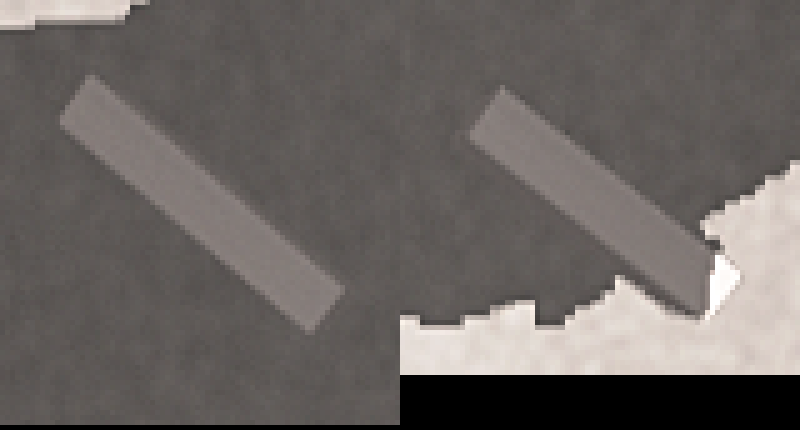

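```bash
cat >> h.py <<'E'
def rect(P):
    r=cv2.minAreaRect(P[:,:2].astype(np.float32)); b=cv2.boxPoints(r); e=[b[1]-b[0],b[2]-b[1]]; e.sort(key=np.linalg.norm)
    return b.mean(0),np.linalg.norm(e[1]),np.linalg.norm(e[0]),np.arctan2(e[1][1],e[1][0])
def edge(m):
    c,_=cv2.findContours(m.astype(np.uint8),cv2.RETR_EXTERNAL,cv2.CHAIN_APPROX_NONE); return max(c,key=len)[:,0,:].astype(float)
E
python3 - <<'E'
from h import *
f=dict(np.load("w1.npz")); im=f["image"]
g=cv2.GaussianBlur(im,(3,3),0).astype(int).sum(2)/3
for px in ([[178,55],[172,64.4],[221.6,106.6],[229,98]],[[320.4,72.4],[314,82.6],[361,118.6],[368.4,110]]):
    P=cast(f,px,28); print("manual",P.mean(0).round(1),rect(P))
for (x0,y0,x1,y1) in ((165,48,235,112),):
    m=np.zeros(g.shape,bool);m[y0:y1,x0:x1]=(g[y0:y1,x0:x1]>108)&(g[y0:y1,x0:x1]<160)
    b=max(blobs(m),key=lambda b:b[1][4])
    e=edge(b[0]); print("bar",rect(cast(f,e,28)))
H,S,V=masks(im)
b=max(blobs((H>95)&(H<125)&(S>120)&(V>60)),key=lambda b:b[1][4]);print(b[1]); print("nestcup",rect(cast(f,edge(b[0]),10)))
m=np.zeros(g.shape,bool);m[200:265,178:232]=(S[200:265,178:232]<90)&(V[200:265,178:232]<75)
b=max(blobs(m),key=lambda b:b[1][4]);print(b[1],cv2.fitEllipse(edge(b[0]).astype(np.float32)));print(cast(f,cv2.fitEllipse(edge(b[0]).astype(np.float32))[0],7))
c=np.zeros((500,700,3),np.uint8);c[:480,:420]=cv2.resize(im[200:280,290:360],None,fx=6,fy=6,interpolation=0);cv2.imwrite("pics/c2.png",c[:,:,::-1])
E
```

```text
manual [444.6 315.6  28. ] (array([444.53943, 315.30978], dtype=float32), np.float32(73.417114), np.float32(13.479369), np.float32(-0.694219))
manual [610.5 298.8  28. ] (array([610.44885, 298.74655], dtype=float32), np.float32(73.468636), np.float32(13.055208), np.float32(-0.6128404))
bar (array([444.1002, 316.1128], dtype=float32), np.float32(73.34331), np.float32(13.936602), np.float32(-0.69427705))
[ 171  202   62   58 1813]
nestcup (array([428.57773 , 114.391495], dtype=float32), np.float32(87.80212), np.float32(86.29427), np.float32(1.5090269))
[ 182  213   41   37 1173] ((201.91661071777344, 230.8994598388672), (34.979888916015625, 40.76007080078125), 108.79194641113281)
[[428.27035195 113.14974793   7.        ]]
```

View pics/c2.png

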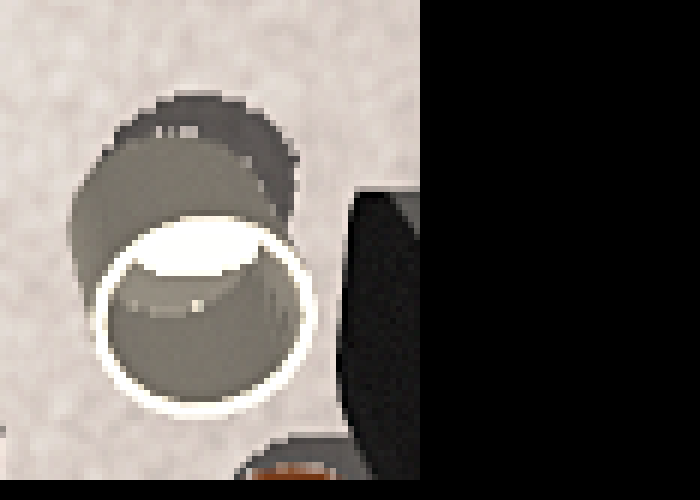

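Run:
```python
from h import *
def box(c,a,L,W,z):
    d=np.array([np.cos(a),np.sin(a)]);n=np.array([-d[1],d[0]])
    return np.array([[*(c+sx*L/2*d+sy*W/2*n),z] for sx,sy in((1,1),(1,-1),(-1,-1),(-1,1))])
B=[(np.array([444.3,315.8]),-.694),(np.array([610.5,298.8]),-.613)]
outs=[]
for n,(x0,y0) in(("side",(150,90)),("scene",(230,130))):
    f=imaging.grab_frame(n);im=cv2.resize(f["image"][y0:y0+100,x0:x0+130],None,fx=5,fy=5,interpolation=0)
    for c,a in B:
        for z,col in((28,(255,0,0)),(0,(0,200,0))):
            p=(proj(f,box(c,a,74,14,z))-[x0,y0]+.5)*5; cv2.polylines(im,[p.astype(int)],True,col)
    p=(proj(f,box(np.array([428.4,113.8]),-.06,86,86,10))-[x0,y0]+.5)*5; cv2.polylines(im,[p.astype(int)],True,(255,255,0))
    cv2.imwrite(f"pics/ov_{n}.png",im[:,:,::-1])
```

```text
(no output)
```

View pics/ov_side.png

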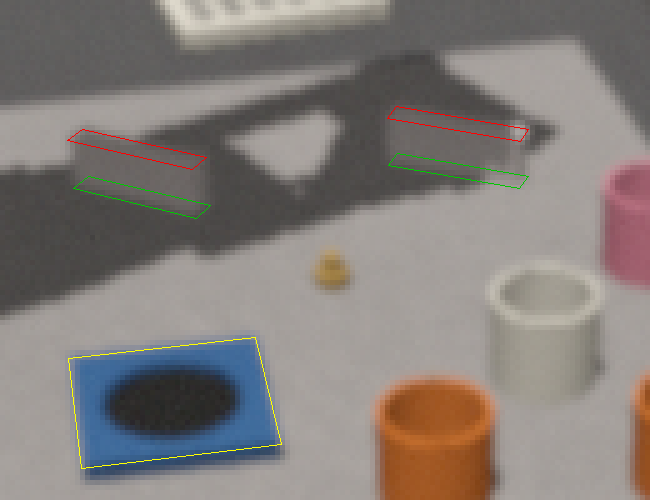

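View pics/ov_scene.png

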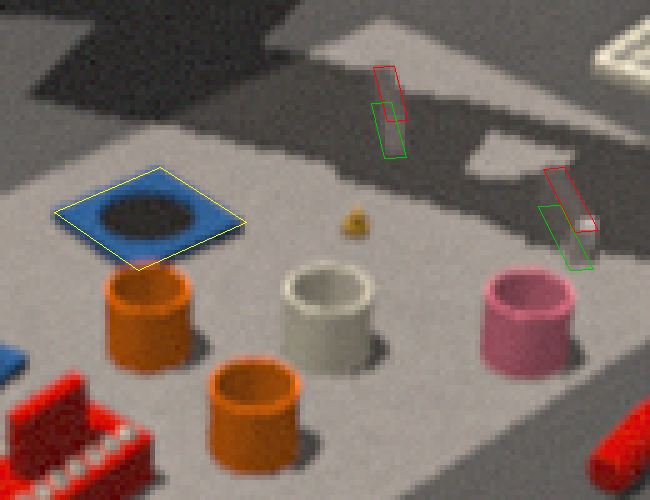

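The wrist, side and scene views agree to about 2–4 mm for the bars and the cup plate. Next I'll survey the other side.

Request:
{"fn": "step_arm", "kwargs": {
  "deltas": [
    {"translation":[-6.2,0,0]},
    {"translation":[-12.4,0,0]},
    {"translation":[-18.6,0,0]},
    {"translation":[-24.8,0,0]},
    {"translation":[-31,0,0]},
    {"translation":[-37.2,0,0]},
    {"translation":[-43.4,0,0]},
    {"translation":[-49.6,0,0]}
  ]
}}

```text
schema error: expected keys translation, rot
```

Request:
{"fn": "step_arm", "kwargs": {
  "deltas": [
    {"translation":[-5,0,0]},
    {"translation":[-5,0,0]},
    {"translation":[-5,0,0]},
    {"translation":[-5,0,0]}
  ]
}}

```text
schema error: expected keys translation, rot
```

Run:
```python
from h import *
s=state(); f=imaging.grab_frame("wrist"); cv2.imwrite("pics/w2.png",f["image"][:,:,::-1]); state()
np.savez("w2.npz",**f)
```

```text
t 1.7 pos [517.7 223.1 404.6] rot [-3.1412e+00 -1.0000e-04  1.5729e+00] F [ 0.  -0.3 -0.1] open 0.999
t 1.75 pos [517.8 223.1 404.7] rot [-3.1414e+00 -1.0000e-04  1.5730e+00] F [-0.2  0.4 -0.1] open 1.001
```

View pics/w2.png

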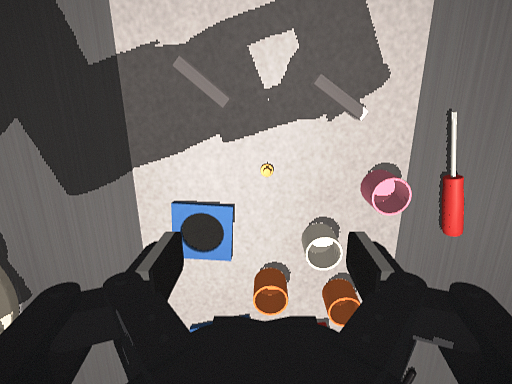

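Request:
{"fn": "step_arm", "kwargs": {
  "deltas": [
    {"translation":[-6.2,0,0],"rot":[0,0,0]},
    {"translation":[-12.4,0,0],"rot":[0,0,0]},
    {"translation":[-18.6,0,0],"rot":[0,0,0]},
    {"translation":[-24.8,0,0],"rot":[0,0,0]},
    {"translation":[-31,0,0],"rot":[0,0,0]},
    {"translation":[-37.2,0,0],"rot":[0,0,0]},
    {"translation":[-43.4,0,0],"rot":[0,0,0]},
    {"translation":[-49.6,0,0],"rot":[0,0,0]}
  ]
}}

```text
clock: 2.75
eef_pos: [518.6, -274.8, 405.0]
tcp_rot: [3.141, 0.0, 1.573]
contact_force: [0.8, 0.2, 0.5]
opening: 1.002
```

Request:
{"fn": "step_arm", "kwargs": {
  "deltas": [
    {"translation":[-5,0,0],"rot":[0,0,0]},
    {"translation":[-5,0,0],"rot":[0,0,0]},
    {"translation":[-5,0,0],"rot":[0,0,0]},
    {"translation":[-5,0,0],"rot":[0,0,0]}
  ]
}}

```text
clock: 3.25
eef_pos: [518.8, -322.3, 404.7]
tcp_rot: [-3.141, -0.0, 1.573]
contact_force: [0.6, 0.5, 0.8]
opening: 0.998
```

Run:
```python
from h import *
s=state(); f=imaging.grab_frame("wrist"); cv2.imwrite("pics/w2b.png",f["image"][:,:,::-1]); state()
np.savez("w2.npz",**f)
```

```text
t 3.25 pos [ 518.8 -322.3  404.7] rot [-3.1414e+00 -4.0000e-04  1.5727e+00] F [0.6 0.5 0.8] open 0.998
t 3.3 pos [ 518.8 -322.4  404.8] rot [-3.1416e+00 -2.0000e-04  1.5727e+00] F [-0.7 -0.3  0. ] open 1.0
```

View pics/w2b.png

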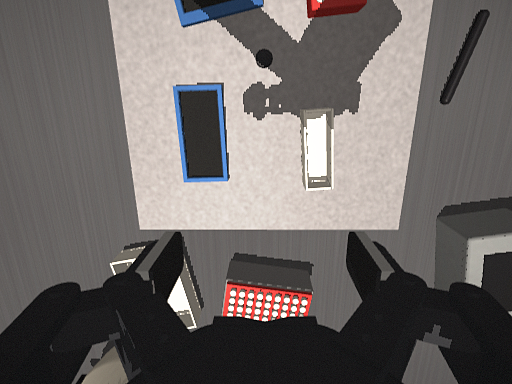

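The trough plate is at (201,132), the trough at (317,150) and the cap at (264,58). The riser plate and rack are cut off at the top, so I'll move +y.

Request:
{"fn": "step_arm", "kwargs": {
  "deltas": [
    {"translation":[6,0,0],"rot":[0,0,0]},
    {"translation":[12,0,0],"rot":[0,0,0]},
    {"translation":[17,0,0],"rot":[0,0,0]},
    {"translation":[17,0,0],"rot":[0,0,0]},
    {"translation":[17,0,0],"rot":[0,0,0]}
  ]
}}

```text
clock: 3.92
eef_pos: [518.6, -153.4, 405.1]
tcp_rot: [3.141, 0.001, 1.573]
contact_force: [-0.1, 0.1, -0.1]
opening: 1.001
```

Run:
```python
from h import *
s=state(); f=imaging.grab_frame("wrist"); cv2.imwrite("pics/w3.png",f["image"][:,:,::-1])
np.savez("w3.npz",**f)
```

```text
t 3.92 pos [ 518.6 -153.4  405.1] rot [3.1409e+00 6.0000e-04 1.5727e+00] F [-0.1  0.1 -0.1] open 1.001
```

View pics/w3.png

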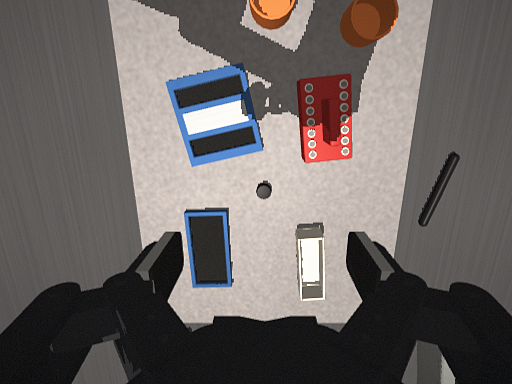

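This view shows the riser plate at (214,115), the rack at (326,117), and the trough and its plate at the bottom. I'll measure them all.

Run:
```python
from h import *
def bl(f,lo=10):
    H,S,V=masks(f["image"]); return [b for b in blobs((H>95)&(H<125)&(S>120)&(V>50),300)]
for n in("w2","w3"):
    f=dict(np.load(n+".npz"))
    for b,st,c in bl(f):
        print(n,"nest",st,[np.round(v,3) for v in rect(cast(f,edge(b),10))])
f=dict(np.load("w3.npz"));im=f["image"];H,S,V=masks(im)
# dark grooves inside riser
x0,y0,x1,y1=165,60,270,170
m=np.zeros(V.shape,bool);m[y0:y1,x0:x1]=(V[y0:y1,x0:x1]<62)
for b,st,c in blobs(m,300):
    print("groove",st,[np.round(v,3) for v in rect(cast(f,edge(b),10))],[np.round(v,3) for v in rect(cast(f,edge(b),4))])
c=np.zeros((540,800,3),np.uint8);c[:440,:360]=cv2.resize(im[60:170,285:375],None,fx=4,fy=4,interpolation=0);c[:540,400:]=cv2.resize(np.vstack([im[60:180,165:265],np.zeros((15,100,3),np.uint8)]),None,fx=4,fy=4,interpolation=0);cv2.imwrite("pics/c3.png",c[:,:,::-1])
f=dict(np.load("w2.npz"));im2=f["image"];cv2.imwrite("pics/c4.png",cv2.resize(im2[95:200,285:350],None,fx=5,fy=5,interpolation=0)[:,:,::-1])
```

```text
w2 nest [ 175    0   88   27 1119] [array([ 466.968, -153.334], dtype=float32), np.float32(99.542), np.float32(26.506), np.float32(0.001)]
w2 nest [ 173   85   55   97 1340] [array([ 437.759, -293.118], dtype=float32), np.float32(123.498), np.float32(60.339), np.float32(-1.542)]
w3 nest [ 166   63   97  104 3109] [array([ 457.31 , -101.296], dtype=float32), np.float32(109.841), np.float32(98.008), np.float32(-1.343)]
w3 nest [184 210  48  77 972] [array([ 437.575, -292.168], dtype=float32), np.float32(125.981), np.float32(60.283), np.float32(-1.542)]
groove [ 174   75   70   33 1160] [array([450.278, -71.176], dtype=float32), np.float32(83.355), np.float32(21.696), np.float32(0.225)] [array([449.143, -71.002], dtype=float32), np.float32(84.725), np.float32(22.052), np.float32(0.225)]
groove [ 190  127   66   29 1011] [array([ 464.173, -132.875], dtype=float32), np.float32(84.071), np.float32(21.221), np.float32(0.227)] [array([ 463.266, -133.714], dtype=float32), np.float32(85.452), np.float32(21.57), np.float32(0.227)]
```

View pics/c3.png

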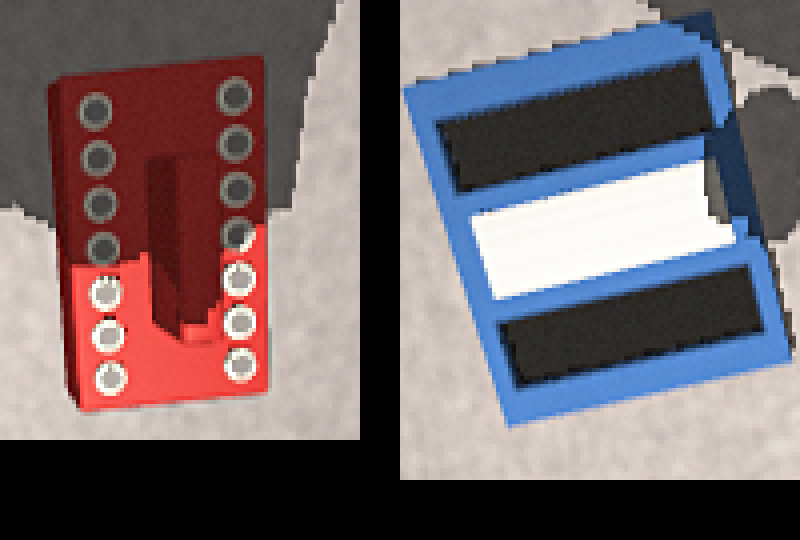

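View pics/c4.png

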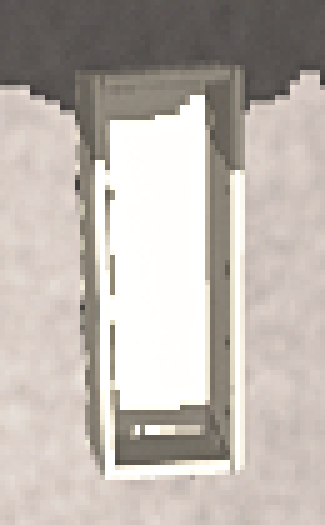

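Run:
```python
from h import *
f3=dict(np.load("w3.npz"));f2=dict(np.load("w2.npz"));f1=dict(np.load("w1.npz"))
P=cast(f3,[[300.5,79.25],[351,74],[305.5,162.75],[352,157]],32);print("rack",P.round(1).tolist(),rect(P),P.mean(0))
caps=np.array([[95,111],[99,158],[101,205],[104,250],[106,294],[109,336],[111,379],[234,97],[236,144],[238,190],[239,235],[239,280],[240,323],[241,366]])/4+[285,60]-.4
C=cast(f3,caps,37);print("caps mean",C.mean(0),"ang",np.arctan2(*(C[6]-C[0])[:2][::-1]),np.arctan2(*(C[13]-C[7])[:2][::-1]))
P=cast(f2,[[304.2,109],[333.6,108.2],[333.2,189.4],[306.2,190.6]],34);print("trough",P.round(1).tolist(),rect(P))
# cup rim: crop offset 290,200 x6: outer rim left 90, right 318, top 215, bottom 420
print("cup",cast(f1,[(90+318)/12+290-.4,(215+420)/12+200-.4],45), cast(f1,[[90/6+290,253],[318/6+290,253]],45)[:,0])
def nest(c,a,L,W,z=10):
    d=np.array([np.cos(a),np.sin(a)]);n=np.array([-d[1],d[0]])
    return np.array([[*(c+sx*L/2*d+sy*W/2*n),z] for sx,sy in((1,1),(1,-1),(-1,-1),(-1,1))])
f=imaging.grab_frame("side");x0,y0=150,190;im=cv2.resize(f["image"][y0:y0+170,x0:x0+210],None,fx=3.5,fy=3.5,interpolation=0)
for Q in(nest(np.array([457.3,-101.6]),.226,98,110),nest(np.array([437.7,-292.8]),.029,60,124),cast(f3,[[300.5,79.25],[351,74],[352,157],[305.5,162.75]],32),P):
    cv2.polylines(im,[((proj(f,Q)-[x0,y0]+.5)*3.5).astype(int)],True,(255,255,0))
cv2.imwrite("pics/ov2.png",im[:,:,::-1])
```

```text
rack [[561.4, -57.9, 32.0], [619.3, -52.2, 32.0], [571.4, -156.4, 32.0], [629.2, -149.0, 32.0]] (array([ 595.3918 , -104.19481], dtype=float32), np.float32(98.98568), np.float32(58.25486), np.float32(-1.4695097)) [ 595.33467016 -103.87182553   32.        ]
caps mean [ 594.31663549 -103.84311587   37.        ] ang -1.4622062550754162 -1.4620049518104645
trough [[566.6, -259.6, 34.0], [601.3, -258.7, 34.0], [608.0, -359.3, 34.0], [573.4, -361.0, 34.0]] (array([ 587.2866 , -309.48227], dtype=float32), np.float32(102.235634), np.float32(34.674625), np.float32(-1.5044192))
cup [[597.73644575  99.94262167  45.        ]] [572.98625879 623.63749496]
```

View pics/ov2.png

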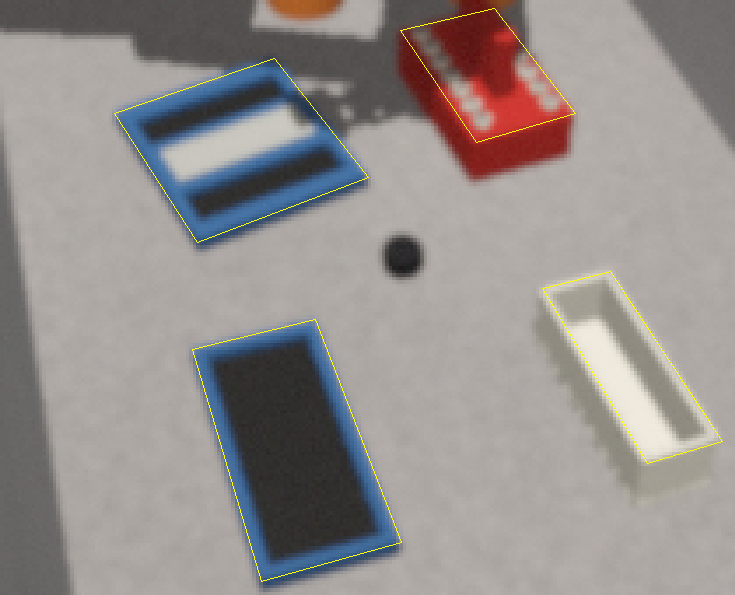

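The wrist measurements line up very well with the side view. I'll go to bar A with the gripper partly closed.

Run:
```python
from h import *
s=state(); print(move(s,[444.3,315.8,290],2.448))
```

```text
t 4.03 pos [ 518.6 -154.4  404.8] rot [3.1413e+00 4.0000e-04 1.5706e+00] F [0.  0.2 0.1] open 1.0
(array([47.02, -7.44, 11.46]), array([ 0.   ,  0.   , -0.877]))
```

Request:
{"fn": "step_arm", "kwargs": {
  "deltas": [
    {"translation":[6,-1,0],"rot":[0,0,-0.1]},
    {"translation":[12,-2,0],"rot":[0,0,-0.2]},
    {"translation":[18,-3,1],"rot":[0,0,-0.32]},
    {"translation":[24,-4,3],"rot":[0,0,-0.44]},
    {"translation":[30,-5,5],"rot":[0,0,-0.56]},
    {"translation":[36,-6,7.5],"rot":[0,0,-0.68]},
    {"translation":[41.5,-7,9.5],"rot":[0,0,-0.8]},
    {"translation":[47,-7.4,11.5],"rot":[0,0,-0.877]}
  ],
  "grip": 110
}}

```text
clock: 5.03
eef_pos: [444.7, 317.2, 289.0]
tcp_rot: [3.141, 0.0, 2.45]
contact_force: [1.3, -0.5, 0.7]
opening: 0.57
```

Request:
{"fn": "step_arm", "kwargs": {
  "deltas": [
    {"translation":[0,0,0],"rot":[0,0,0]},
    {"translation":[0,0,0],"rot":[0,0,0]},
    {"translation":[0,0,0],"rot":[0,0,0]}
  ]
}}

```text
clock: 5.4
eef_pos: [445.1, 314.8, 290.1]
tcp_rot: [3.141, 0.0, 2.445]
contact_force: [-0.9, 0.3, 0.0]
opening: 0.568
```

Run:
```python
from h import *
s=state(); f=imaging.grab_frame("wrist"); cv2.imwrite("pics/w4.png",f["image"][:,:,::-1])
np.savez("w4.npz",**f)
```

```text
t 5.4 pos [445.1 314.8 290.1] rot [3.1413e+00 3.0000e-04 2.4455e+00] F [-0.9  0.3  0. ] open 0.568
```

View pics/w4.png

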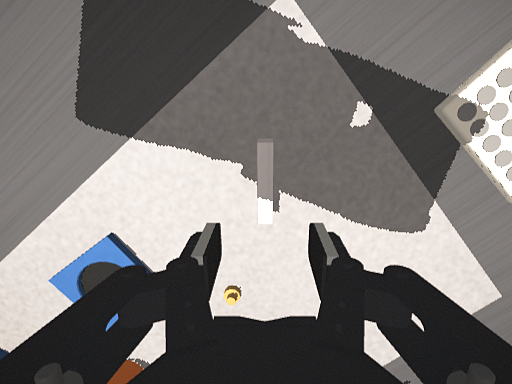

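Run:
```python
from h import *
f=dict(np.load("w4.npz"));im=f["image"]
cv2.imwrite("pics/c5.png",cv2.resize(im[130:235,240:290],None,fx=5,fy=5,interpolation=0)[:,:,::-1])
print("nut",cast(f,[232,293],16))
P=cast(f,[[257.2,143],[272.5,143],[272.5,224],[258,224]],28);print(P.round(1),rect(P))
```

```text
nut [[514.98259866 212.1446023   16.        ]]
[[412.3 334.1  28. ]
 [420.4 343.9  28. ]
 [477.3 297.1  28. ]
 [468.8 287.   28. ]] (array([444.75818, 315.6286 ], dtype=float32), np.float32(73.636536), np.float32(13.179226), np.float32(-0.69477975))
```

View pics/c5.png

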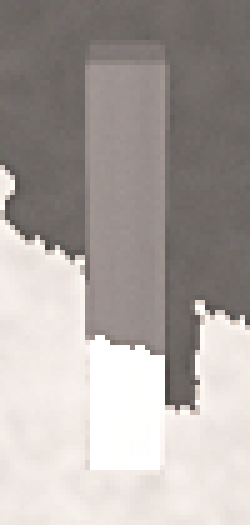

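Request:
{"fn": "step_arm", "kwargs": {
  "deltas": [
    {"translation":[0.1,0,4.5],"rot":[0,0,0]},
    {"translation":[0.1,0,8],"rot":[0,0,0]},
    {"translation":[0.1,0,10.8],"rot":[0,0,0]},
    {"translation":[0.1,0,10.8],"rot":[0,0,0]},
    {"translation":[0.1,0,10.8],"rot":[0,0,0]}
  ]
}}

```text
clock: 6.08
eef_pos: [444.4, 316.5, 182.8]
tcp_rot: [3.14, 0.0, 2.447]
contact_force: [-1.1, 0.0, 0.7]
opening: 0.568
```

Request:
{"fn": "step_arm", "kwargs": {
  "deltas": [
    {"translation":[0,0,0],"rot":[0,0,0]},
    {"translation":[0,0,0],"rot":[0,0,0]},
    {"translation":[0,0,0],"rot":[0,0,0]},
    {"translation":[0,0,0],"rot":[0,0,0]},
    {"translation":[0,0,0],"rot":[0,0,0]},
    {"translation":[0,0,0],"rot":[0,0,0]}
  ],
  "grip": 255,
  "squeeze": 50
}}

```text
clock: 6.82
eef_pos: [444.1, 317.0, 182.9]
tcp_rot: [3.14, 0.001, 2.448]
contact_force: [-0.4, -1.4, 7.7]
opening: 0.152
```

Run:
```python
from h import *
s=state(); f=imaging.grab_frame("wrist"); cv2.imwrite("pics/w5.png",f["image"][:,:,::-1])
```

```text
t 6.83 pos [444.1 317.  182.9] rot [3.140e+00 6.000e-04 2.448e+00] F [-0.4 -1.4  7.7] open 0.152
```

View pics/w5.png

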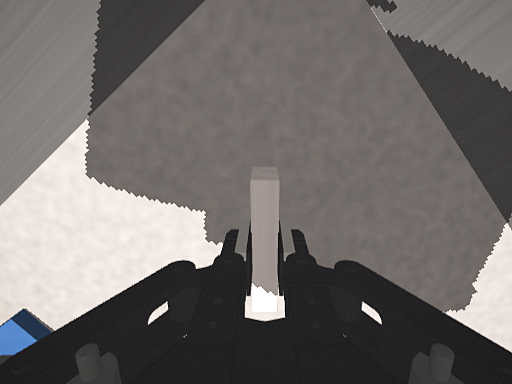

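The bar is held centred, with an opening of about 13 mm. I'll lift it and carry it.

Request:
{"fn": "step_arm", "kwargs": {
  "deltas": [
    {"translation":[0,0,-3],"rot":[0,0,0]},
    {"translation":[0,0,-7],"rot":[0,0,0]},
    {"translation":[0,0,-11.7],"rot":[0,0,0]},
    {"translation":[0,0,-11.7],"rot":[0,0,0]}
  ]
}}

```text
clock: 7.38
eef_pos: [444.8, 317.6, 302.7]
tcp_rot: [3.134, 0.002, 2.448]
contact_force: [0.3, 0.8, -1.7]
opening: 0.152
```

Run:
```python
from h import *
s=state(); print(move(s,[463,-133.3,300],3.368))
```

```text
t 7.38 pos [444.8 317.6 302.7] rot [3.1345e+00 1.9000e-03 2.4479e+00] F [ 0.3  0.8 -1.7] open 0.152
(array([-30.23, -33.51,   0.09]), array([ 0.006,  0.005, -0.92 ]))
```

Request:
{"fn": "step_arm", "kwargs": {
  "deltas": [
    {"translation":[-3.8,-4.2,0],"rot":[0,0,-0.115]},
    {"translation":[-7.6,-8.4,0],"rot":[0,0,-0.23]},
    {"translation":[-11.3,-12.6,0],"rot":[0,0,-0.345]},
    {"translation":[-15.1,-16.8,0],"rot":[0,0,-0.46]},
    {"translation":[-18.9,-21,0],"rot":[0,0,-0.575]},
    {"translation":[-22.7,-25.1,0],"rot":[0,0,-0.69]},
    {"translation":[-26.5,-29.3,0],"rot":[0,0,-0.805]},
    {"translation":[-30.2,-33.5,0],"rot":[0,0,-0.92]}
  ]
}}

```text
clock: 8.38
eef_pos: [461.2, -135.7, 298.2]
tcp_rot: [3.141, -0.0, -2.912]
contact_force: [1.3, -0.1, -0.7]
opening: 0.152
```

Request:
{"fn": "step_arm", "kwargs": {
  "deltas": [
    {"translation":[0,0,0],"rot":[0,0,0]},
    {"translation":[0,0,0],"rot":[0,0,0]},
    {"translation":[0,0,0],"rot":[0,0,0]},
    {"translation":[0,0,0],"rot":[0,0,0]}
  ]
}}

```text
clock: 8.88
eef_pos: [461.7, -132.8, 298.6]
tcp_rot: [3.141, -0.0, -2.914]
contact_force: [0.5, -0.7, -0.9]
opening: 0.149
```

Run:
```python
from h import *
s=state(); print(move(s,[463,-133.3,188],3.368))
f=imaging.grab_frame("wrist"); cv2.imwrite("pics/w6.png",f["image"][:,:,::-1]);np.savez("w6.npz",**f);state()
```

```text
t 8.88 pos [ 461.7 -132.8  298.6] rot [ 3.1414e+00 -1.0000e-04 -2.9139e+00] F [ 0.5 -0.7 -0.9] open 0.149
(array([-0.12, -0.08, 11.06]), array([ 0.   , -0.   ,  0.001]))
t 8.93 pos [ 461.7 -133.   298.7] rot [ 3.1415e+00 -1.0000e-04 -2.9139e+00] F [ 0.4  0.2 -0.8] open 0.147
```

View pics/w6.png

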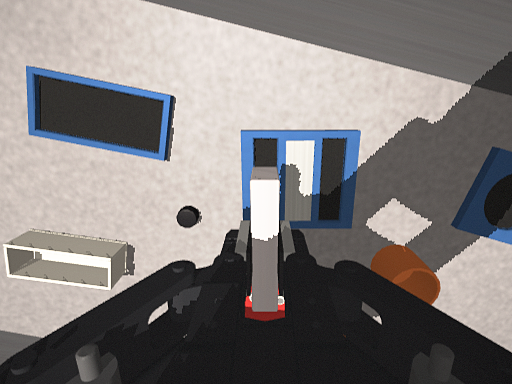

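Request:
{"fn": "step_arm", "kwargs": {
  "deltas": [
    {"translation":[-0.1,-0.1,4],"rot":[0,0,0]},
    {"translation":[-0.1,-0.1,7],"rot":[0,0,0]},
    {"translation":[-0.1,-0.1,9],"rot":[0,0,0]},
    {"translation":[-0.1,-0.1,9.3],"rot":[0,0,0]},
    {"translation":[-0.1,-0.1,9.3],"rot":[0,0,0]}
  ]
}}

```text
clock: 9.55
eef_pos: [463.1, -134.4, 206.0]
tcp_rot: [-3.142, 0.0, -2.915]
contact_force: [0.1, -0.6, -0.0]
opening: 0.149
```

Run:
```python
from h import *
s=state(); print(move(s,[463,-133.3,188],3.368))
f=imaging.grab_frame("wrist"); cv2.imwrite("pics/w7.png",f["image"][:,:,::-1]);np.savez("w7.npz",**f)
f=imaging.grab_frame("side"); cv2.imwrite("pics/s7.png",cv2.resize(f["image"][150:270,150:300],None,fx=5,fy=5)[:,:,::-1]);state()
```

```text
t 9.55 pos [ 463.1 -134.4  206. ] rot [-3.1415e+00  2.0000e-04 -2.9149e+00] F [ 0.1 -0.6 -0. ] open 0.149
(array([-0.01,  0.11,  1.8 ]), array([-0.,  0.,  0.]))
t 9.65 pos [ 463.3 -134.6  206.6] rot [-3.1409e+00  1.3000e-03 -2.9151e+00] F [ 1.   0.1 -0.3] open 0.147
```

View pics/w7.png

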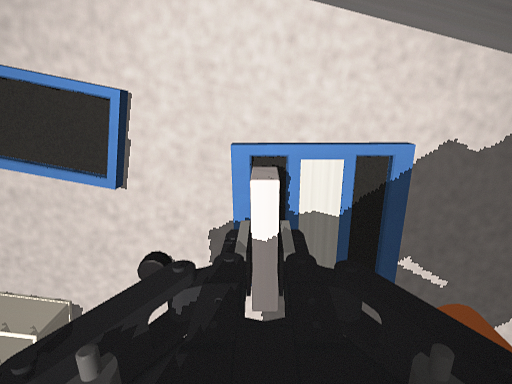

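View pics/s7.png

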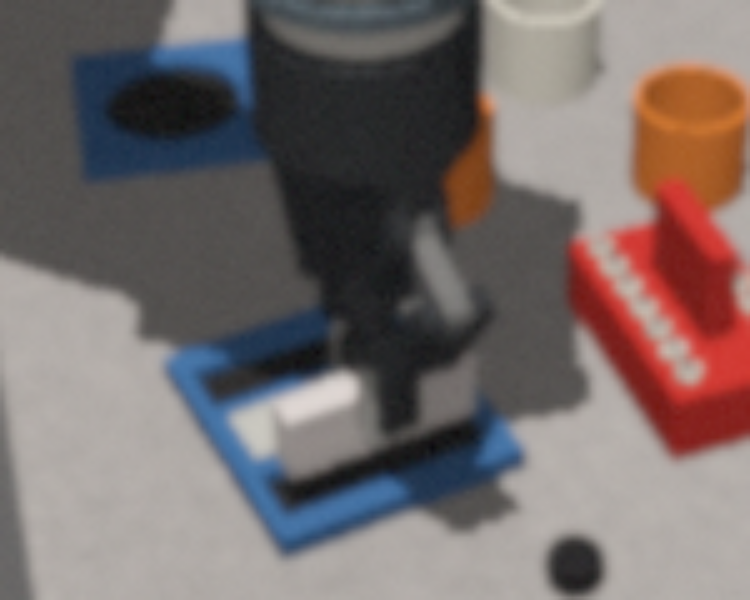

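Run:
```python
from h import *
f=dict(np.load("w7.npz"));im=f["image"]
cv2.imwrite("pics/c7.png",cv2.resize(im[135:255,215:315],None,fx=5,fy=5,interpolation=0)[:,:,::-1])
```

```text
(no output)
```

View pics/c7.png

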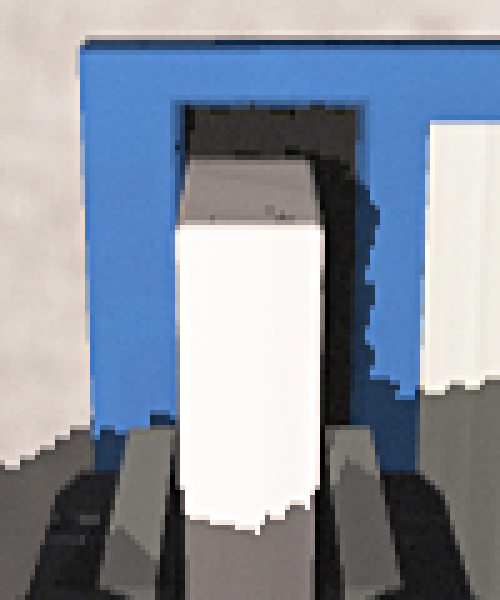

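Run:
```python
from h import *
f=dict(np.load("w7.npz")); a=3.368; tx=np.array([np.cos(a),np.sin(a)]);ty=np.array([np.sin(a),-np.cos(a)])
G=cast(f,[[250.6,155.6],[287,155.6]],10)[:,:2];B=cast(f,[[250.2,180],[279.6,180]],51)[:,:2]
for n,X in(("groove",G),("bar",B)): print(n,X,"along",X@tx-np.array([463.1,-134.4])@tx,"across",X@ty-np.array([463.1,-134.4])@ty)
c=cast(dict(np.load("w3.npz")),[264,190],13);print("cap",c)
```

```text
groove [[ 425.96861755 -152.97325772]
 [ 421.05226364 -131.5417106 ]] along [40.35304615 40.33301942] across [-9.76407349 12.22413578]
bar [[ 429.19292848 -150.47950626]
 [ 426.12415889 -137.10205012]] along [36.65122999 36.6387372 ] across [-8.05775159  5.66717185]
cap [[ 519.25241073 -198.50942712   13.        ]]
```

Request:
{"fn": "step_arm", "kwargs": {
  "deltas": [
    {"translation":[-0.1,0.2,0],"rot":[0,0,0]},
    {"translation":[-0.1,0.2,0.8],"rot":[0,0,0]},
    {"translation":[-0.1,0.2,1.5],"rot":[0,0,0]},
    {"translation":[-0.1,0.2,1.8],"rot":[0,0,0]},
    {"translation":[-0.1,0.2,1.8],"rot":[0,0,0]},
    {"translation":[-0.1,0.2,1.8],"rot":[0,0,0]}
  ]
}}

```text
clock: 10.4
eef_pos: [463.4, -132.5, 187.6]
tcp_rot: [3.142, -0.0, -2.915]
contact_force: [0.7, -1.5, -0.7]
opening: 0.151
```

Request:
{"fn": "step_arm", "kwargs": {
  "deltas": [
    {"translation":[0,0,0.05],"rot":[0,0,0]},
    {"translation":[0,0,0.05],"rot":[0,0,0]},
    {"translation":[0,0,0.05],"rot":[0,0,0]},
    {"translation":[0,0,0.05],"rot":[0,0,0]}
  ],
  "grip": 165
}}

```text
clock: 10.9
eef_pos: [463.4, -132.5, 187.2]
tcp_rot: [-3.142, 0.0, -2.915]
contact_force: [-0.6, -1.0, 0.0]
opening: 0.353
```

Request:
{"fn": "step_arm", "kwargs": {
  "deltas": [
    {"translation":[0,0,-3],"rot":[0,0,0]},
    {"translation":[0,0,-7],"rot":[0,0,0]},
    {"translation":[0,0,-11],"rot":[0,0,0]},
    {"translation":[0,0,-11],"rot":[0,0,0]}
  ]
}}

```text
clock: 11.4
eef_pos: [464.5, -132.8, 299.9]
tcp_rot: [-3.139, 0.005, -2.915]
contact_force: [1.2, 0.2, -0.1]
opening: 0.35
```

Run:
```python
from h import *
s=state(); print(move(s,[610.5,298.8,290],2.52))
f=imaging.grab_frame("wrist"); cv2.imwrite("pics/w8.png",f["image"][:,:,::-1]);np.savez("w8.npz",**f)
```

```text
t 11.4 pos [ 464.5 -132.8  299.9] rot [-3.1388  0.005  -2.9154] F [ 1.2  0.2 -0.1] open 0.35
(array([-23.91,  38.79,   1.01]), array([-0.   ,  0.006,  0.848]))
```

View pics/w8.png

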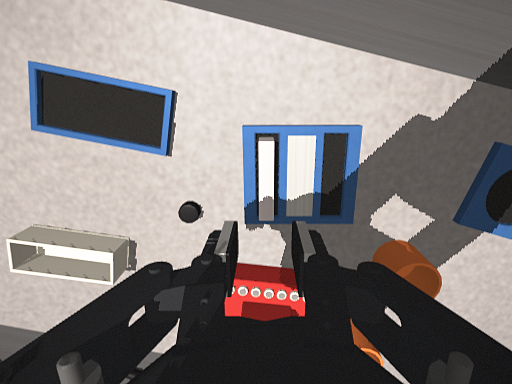

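Bar A stands centred in its groove. Next is bar B.

Request:
{"fn": "step_arm", "kwargs": {
  "deltas": [
    {"translation":[-3,4.8,0],"rot":[0,0,0.106]},
    {"translation":[-6,9.7,0],"rot":[0,0,0.212]},
    {"translation":[-9,14.5,0],"rot":[0,0,0.318]},
    {"translation":[-12,19.4,0],"rot":[0,0,0.424]},
    {"translation":[-15,24.2,0],"rot":[0,0,0.53]},
    {"translation":[-18,29.1,0],"rot":[0,0,0.636]},
    {"translation":[-21,33.9,0.5],"rot":[0,0,0.742]},
    {"translation":[-23.9,38.8,1],"rot":[0,0,0.848]}
  ],
  "grip": 110
}}

```text
clock: 12.45
eef_pos: [609.2, 300.9, 285.0]
tcp_rot: [-3.139, -0.001, 2.517]
contact_force: [0.4, -0.2, -0.5]
opening: 0.566
```

Request:
{"fn": "step_arm", "kwargs": {
  "deltas": [
    {"translation":[0,0,0],"rot":[0,0,0]},
    {"translation":[0,0,0],"rot":[0,0,0]},
    {"translation":[0,0,0],"rot":[0,0,0]},
    {"translation":[0,0,0],"rot":[0,0,0]}
  ]
}}

```text
clock: 12.95
eef_pos: [609.3, 298.1, 287.2]
tcp_rot: [-3.141, -0.0, 2.519]
contact_force: [0.4, 0.4, 0.7]
opening: 0.567
```

Run:
```python
from h import *
s=state()
f=imaging.grab_frame("wrist"); im=f["image"];np.savez("w9.npz",**f)
o=np.zeros((600,800,3),np.uint8);o[:384,:512]=im;o[:525,515:765]=cv2.resize(im[130:235,240:290],None,fx=5,fy=5,interpolation=0)
cv2.imwrite("pics/w9.png",o[:,:,::-1])
```

```text
t 12.95 pos [609.3 298.1 287.2] rot [-3.1413 -0.      2.5188] F [0.4 0.4 0.7] open 0.567
```

View pics/w9.png

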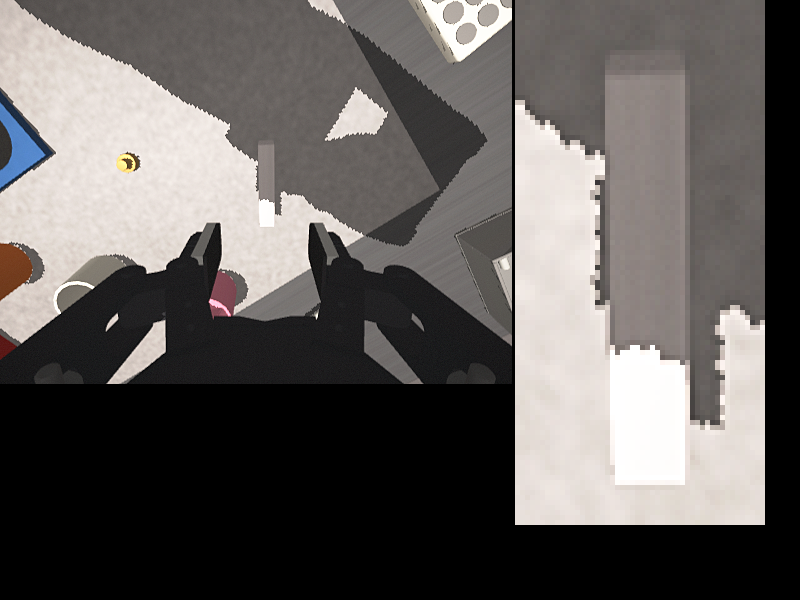

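Run:
```python
from h import *
f=dict(np.load("w9.npz"))
P=cast(f,[[258,145],[274.2,145],[274,227],[259.6,227]],28);print(rect(P),P.mean(0))
c,_,_,a=rect(P);print(move(state(),[*P.mean(0)[:2],182.5],a+np.pi))
print("pink",cast(dict(np.load("w1.npz")),[391,194],45))
```

```text
(array([610.34705, 298.8024 ], dtype=float32), np.float32(74.08513), np.float32(13.359786), np.float32(-0.61640424)) [610.40414883 298.88174086  28.        ]
t 13.0 pos [609.3 298.3 287.4] rot [-3.1416  0.      2.5188] F [ 0.1  0.2 -0.6] open 0.572
(array([-0.05,  0.11, 10.49]), array([-0.   ,  0.   , -0.006]))
pink [[676.97290855 182.06173767  45.        ]]
```

Pink is far away, so I'll descend and grasp.

Request:
{"fn": "step_arm", "kwargs": {
  "deltas": [
    {"translation":[0,0.1,4.5],"rot":[0,0,0]},
    {"translation":[0,0.1,8],"rot":[0,0,-0.006]},
    {"translation":[0,0.1,10.5],"rot":[0,0,-0.006]},
    {"translation":[0,0.1,10.5],"rot":[0,0,-0.006]},
    {"translation":[0,0.1,10.5],"rot":[0,0,-0.006]}
  ]
}}

```text
clock: 13.62
eef_pos: [610.4, 300.0, 183.4]
tcp_rot: [3.14, 0.001, 2.525]
contact_force: [-0.3, 0.4, 0.4]
opening: 0.566
```

Request:
{"fn": "step_arm", "kwargs": {
  "deltas": [
    {"translation":[0,0,0],"rot":[0,0,0]},
    {"translation":[0,0,0],"rot":[0,0,0]},
    {"translation":[0,0,0],"rot":[0,0,0]},
    {"translation":[0,0,0],"rot":[0,0,0]},
    {"translation":[0,0,0],"rot":[0,0,0]},
    {"translation":[0,0,0],"rot":[0,0,0]}
  ],
  "grip": 255,
  "squeeze": 50
}}

```text
clock: 14.38
eef_pos: [610.3, 300.2, 183.5]
tcp_rot: [3.14, 0.001, 2.526]
contact_force: [-0.2, -0.4, 6.6]
opening: 0.149
```

Request:
{"fn": "step_arm", "kwargs": {
  "deltas": [
    {"translation":[0,0,-3],"rot":[0,0,0]},
    {"translation":[0,0,-7],"rot":[0,0,0]},
    {"translation":[0,0,-11.7],"rot":[0,0,0]},
    {"translation":[0,0,-11.7],"rot":[0,0,0]}
  ]
}}

```text
clock: 14.88
eef_pos: [611.2, 300.7, 303.9]
tcp_rot: [3.135, 0.004, 2.526]
contact_force: [0.2, 0.5, -1.0]
opening: 0.15
```

Run:
```python
from h import *
s=state(); print(move(s,[450,-71,300],3.368))
```

```text
t 14.88 pos [611.2 300.7 303.9] rot [3.1348 0.0037 2.5259] F [ 0.2  0.5 -1. ] open 0.15
(array([ -8.31, -39.66,   0.15]), array([ 0.005,  0.006, -0.842]))
```

Request:
{"fn": "step_arm", "kwargs": {
  "deltas": [
    {"translation":[-1,-5,0],"rot":[0,0,-0.105]},
    {"translation":[-2,-10,0],"rot":[0,0,-0.21]},
    {"translation":[-3.1,-15,0],"rot":[0,0,-0.315]},
    {"translation":[-4.2,-20,0],"rot":[0,0,-0.42]},
    {"translation":[-5.2,-25,0],"rot":[0,0,-0.526]},
    {"translation":[-6.2,-30,0],"rot":[0,0,-0.63]},
    {"translation":[-7.2,-35,0],"rot":[0,0,-0.736]},
    {"translation":[-8.3,-39.7,0],"rot":[0,0,-0.842]}
  ]
}}

```text
clock: 15.88
eef_pos: [447.0, -73.2, 298.6]
tcp_rot: [3.141, -0.001, -2.912]
contact_force: [1.2, -1.3, -0.1]
opening: 0.146
```

Request:
{"fn": "step_arm", "kwargs": {
  "deltas": [
    {"translation":[0,0,0],"rot":[0,0,0]},
    {"translation":[0,0,3],"rot":[0,0,0]},
    {"translation":[0,0,6],"rot":[0,0,0]},
    {"translation":[0,0,9],"rot":[0,0,0]},
    {"translation":[0,0,9],"rot":[0,0,0]},
    {"translation":[0,0,9],"rot":[0,0,0]}
  ]
}}

```text
clock: 16.62
eef_pos: [448.7, -71.6, 209.6]
tcp_rot: [3.142, 0.0, -2.915]
contact_force: [0.9, 1.1, 0.3]
opening: 0.148
```

Run:
```python
from h import *
s=state(); print(move(s,[450,-71,188],3.368))
f=imaging.grab_frame("wrist"); im=f["image"];np.savez("w10.npz",**f)
o=np.zeros((600,800,3),np.uint8);o[:384,:512]=im[:384,:512];o[:600,300:]=cv2.resize(im[135:255,215:315],None,fx=5,fy=5,interpolation=0)
cv2.imwrite("pics/w10.png",o[:,:,::-1])
```

```text
t 16.62 pos [448.7 -71.6 209.6] rot [ 3.1415e+00  1.0000e-04 -2.9153e+00] F [0.9 1.1 0.3] open 0.148
(array([-0.14,  0.03,  2.16]), array([ 0.,  0., -0.]))
```

View pics/w10.png

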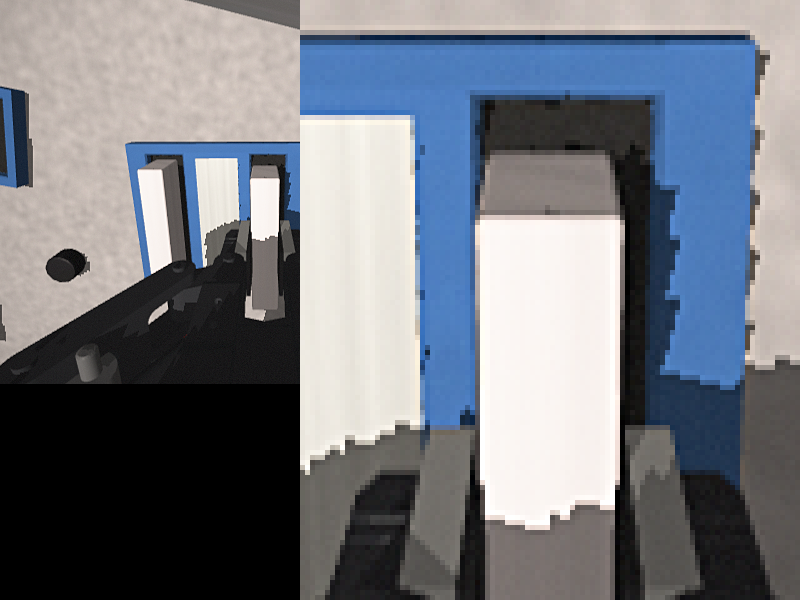

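Run:
```python
from h import *
f=dict(np.load("w10.npz")); a=3.368; tx=np.array([np.cos(a),np.sin(a)]);ty=np.array([np.sin(a),-np.cos(a)])
o=np.array([448.7,-71.6])
G=cast(f,[[249.8,154.2],[287,154.2]],10)[:,:2];B=cast(f,[[250.2,178.4],[279.6,178.4]],54.1)[:,:2]
for n,X,L in(("groove",G,42),("bar",B,37)): print(n,"ctr along",(X@tx-o@tx).mean()-L,"across",X@ty-o@ty,(X@ty-o@ty).mean())
```

```text
groove ctr along -1.4262045703486308 across [-10.34958321  12.57465519] 1.1125359898755818
bar ctr along 0.3252430301128584 across [-8.00356055  5.75195363] -1.125803461287191
```

Request:
{"fn": "step_arm", "kwargs": {
  "deltas": [
    {"translation":[-0.2,0.2,0],"rot":[0,0,0]},
    {"translation":[-0.2,0.2,0.8],"rot":[0,0,0]},
    {"translation":[-0.2,0.2,1.6],"rot":[0,0,0]},
    {"translation":[-0.2,0.2,2.1],"rot":[0,0,0]},
    {"translation":[-0.2,0.2,2.1],"rot":[0,0,0]},
    {"translation":[-0.2,0.2,2.1],"rot":[0,0,0]}
  ]
}}

```text
clock: 17.42
eef_pos: [449.7, -69.6, 187.9]
tcp_rot: [3.141, -0.0, -2.916]
contact_force: [-0.2, -0.0, -1.0]
opening: 0.152
```

Request:
{"fn": "step_arm", "kwargs": {
  "deltas": [
    {"translation":[0,0,0.05],"rot":[0,0,0]},
    {"translation":[0,0,0.05],"rot":[0,0,0]},
    {"translation":[0,0,0.05],"rot":[0,0,0]},
    {"translation":[0,0,0.05],"rot":[0,0,0]}
  ],
  "grip": 165
}}

```text
clock: 17.92
eef_pos: [449.9, -69.6, 187.7]
tcp_rot: [-3.142, 0.0, -2.915]
contact_force: [-0.2, 0.3, 0.4]
opening: 0.357
```

Request:
{"fn": "step_arm", "kwargs": {
  "deltas": [
    {"translation":[0,0,-3],"rot":[0,0,0]},
    {"translation":[0,0,-7],"rot":[0,0,0]},
    {"translation":[0,0,-11],"rot":[0,0,0]},
    {"translation":[0,0,-15],"rot":[0,0,0]},
    {"translation":[0,0,-15],"rot":[0,0,0]}
  ]
}}

```text
clock: 18.55
eef_pos: [450.8, -69.8, 340.5]
tcp_rot: [-3.139, 0.005, -2.915]
contact_force: [0.9, 0.5, -0.4]
opening: 0.351
```

Run:
```python
from h import *
s=state(); print(move(s,[594.6,-104,340],1.68))
f=imaging.grab_frame("wrist"); cv2.imwrite("pics/w11.png",f["image"][:,:,::-1]);np.savez("w11.npz",**f)
```

```text
t 18.55 pos [450.8 -69.8 340.5] rot [-3.1394  0.0055 -2.9154] F [ 0.9  0.5 -0.4] open 0.351
(array([-13.25,  -6.56,   0.14]), array([0.003, 0.006, 1.688]))
```

View pics/w11.png

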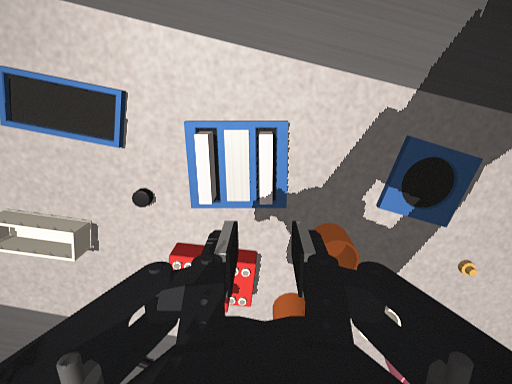

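Both bars are seated. Now I'll go over the rack.

Request:
{"fn": "step_arm", "kwargs": {
  "deltas": [
    {"translation":[-2,-1,0],"rot":[0,0,0.18]},
    {"translation":[-4,-2,0],"rot":[0,0,0.36]},
    {"translation":[-6,-3,0],"rot":[0,0,0.54]},
    {"translation":[-8,-4,0],"rot":[0,0,0.72]},
    {"translation":[-10,-5,0],"rot":[0,0,0.9]},
    {"translation":[-12,-6,0],"rot":[0,0,1.08]},
    {"translation":[-13.3,-6.6,0],"rot":[0,0,1.26]},
    {"translation":[-13.3,-6.6,0],"rot":[0,0,1.44]}
  ],
  "grip": 130
}}

```text
clock: 19.6
eef_pos: [594.6, -104.2, 335.5]
tcp_rot: [-3.14, -0.001, 1.922]
contact_force: [0.7, 0.8, -0.3]
opening: 0.492
```

Run:
```python
from h import *
s=state(); print(move(s,[594.6,-104,340],1.68))
```

```text
t 19.6 pos [ 594.6 -104.2  335.5] rot [-3.1396e+00 -1.1000e-03  1.9218e+00] F [ 0.7  0.8 -0.3] open 0.492
(array([ 0.02,  0.  , -0.45]), array([-0.002, -0.001,  0.242]))
```

Request:
{"fn": "step_arm", "kwargs": {
  "deltas": [
    {"translation":[0,0,0],"rot":[0,0,0.12]},
    {"translation":[0,0,0],"rot":[0,0,0.242]},
    {"translation":[0,0,0],"rot":[0,0,0.242]},
    {"translation":[0,0,0],"rot":[0,0,0.242]},
    {"translation":[0,0,0],"rot":[0,0,0.242]}
  ]
}}

```text
clock: 20.23
eef_pos: [594.2, -104.1, 337.3]
tcp_rot: [-3.141, -0.0, 1.687]
contact_force: [0.2, 0.5, 0.5]
opening: 0.489
```

Run:
```python
from h import *
s=state()
f=imaging.grab_frame("wrist"); im=f["image"];np.savez("w12.npz",**f)
cv2.imwrite("pics/w12.png",im[:,:,::-1]);cv2.imwrite("pics/c12.png",cv2.resize(im[100:260,190:340],None,fx=3.75,fy=3.75,interpolation=0)[:,:,::-1])
```

```text
t 20.23 pos [ 594.2 -104.1  337.3] rot [-3.1411e+00 -2.0000e-04  1.6873e+00] F [0.2 0.5 0.5] open 0.489
```

View pics/w12.png

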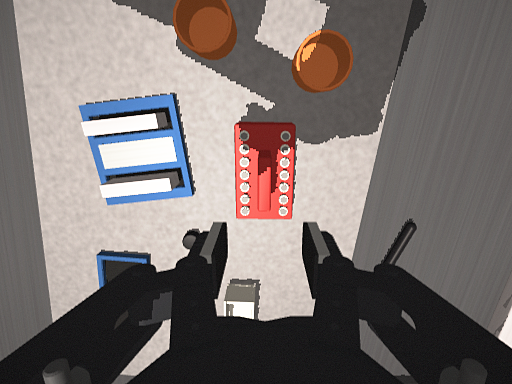

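View pics/c12.png

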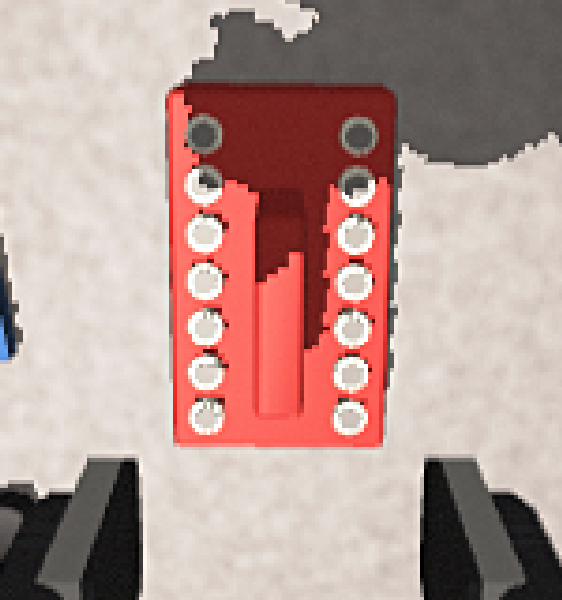

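Run:
```python
from h import *
f=dict(np.load("w12.npz"))
L=np.array([(205,133),(204,184),(205,234),(205,281),(205,327),(206,374),(207,417)])/3.75+[190,100]-.4
Rr=np.array([(358,135),(357,185),(356,235),(354,283),(353,329),(351,375),(350,417)])/3.75+[190,100]-.4
A=cast(f,L,37)[:,:2];B=cast(f,Rr,37)[:,:2]
for X in(A,B): print(X[0],X[-1],np.linalg.norm(X[0]-X[-1]),np.arctan2(*(X[0]-X[-1])[::-1]))
c=(A.mean(0)+B.mean(0))/2;print("ctr",c,"rowgap",np.linalg.norm(A.mean(0)-B.mean(0)))
g=cast(f,np.array([[258,412],[303,412]])/3.75+[190,100]-.4,72);print("plate end",g)
print(move(state(),[*c,216],1.68))
```

```text
[570.85967598 -66.40672993] [ 578.81412313 -144.31999956] 78.31826615708032 1.6725374303140343
[609.93959705 -62.39262089] [ 618.3161444  -139.74200136] 77.80162726403161 1.6786708780656265
ctr [ 594.43454511 -103.3838033 ] rowgap 39.789939714352954
plate end [[ 591.94053489 -127.19028513   72.        ]
 [ 602.74616997 -125.93800227   72.        ]]
t 20.27 pos [ 594.2 -104.1  337.4] rot [-3.1413e+00 -1.0000e-04  1.6870e+00] F [-0.6  0.   0.8] open 0.492
(array([ 0.07,  0.04, 12.14]), array([-0.   , -0.   ,  0.007]))
```

Request:
{"fn": "step_arm", "kwargs": {
  "deltas": [
    {"translation":[0.1,0,4.5],"rot":[0,0,0.008]},
    {"translation":[0.1,0,8.5],"rot":[0,0,0.008]},
    {"translation":[0.1,0,11.5],"rot":[0,0,0.008]},
    {"translation":[0.1,0,12.1],"rot":[0,0,0.008]},
    {"translation":[0.1,0,12.1],"rot":[0,0,0.008]},
    {"translation":[0.1,0,12.1],"rot":[0,0,0.008]}
  ]
}}

```text
clock: 21.02
eef_pos: [594.8, -103.2, 218.1]
tcp_rot: [3.139, 0.001, 1.678]
contact_force: [-0.2, -0.2, -0.2]
opening: 0.493
```

Request:
{"fn": "step_arm", "kwargs": {
  "deltas": [
    {"translation":[0,0,0],"rot":[0,0,0]},
    {"translation":[0,0,0],"rot":[0,0,0]},
    {"translation":[0,0,0],"rot":[0,0,0]},
    {"translation":[0,0,0],"rot":[0,0,0]},
    {"translation":[0,0,0],"rot":[0,0,0]},
    {"translation":[0,0,0],"rot":[0,0,0]}
  ],
  "grip": 255,
  "squeeze": 60
}}

```text
clock: 21.78
eef_pos: [594.3, -103.1, 217.4]
tcp_rot: [3.141, 0.0, 1.678]
contact_force: [-2.4, 0.3, 6.0]
opening: 0.128
```

Run:
```python
from h import *
s=state()
f=imaging.grab_frame("wrist"); im=f["image"];cv2.imwrite("pics/w13.png",im[:,:,::-1])
```

```text
t 21.77 pos [ 594.3 -103.1  217.4] rot [3.1410e+00 2.0000e-04 1.6779e+00] F [-2.4  0.3  6. ] open 0.128
```

View pics/w13.png

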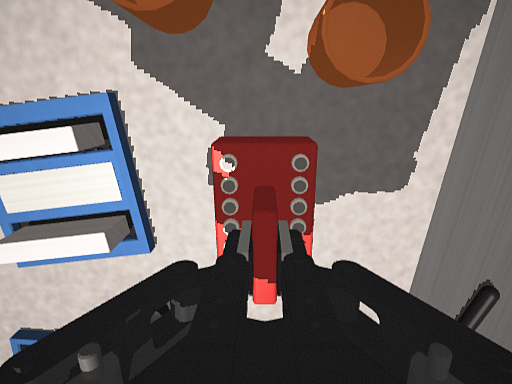

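Request:
{"fn": "step_arm", "kwargs": {
  "deltas": [
    {"translation":[0,0,-2],"rot":[0,0,0]},
    {"translation":[0,0,-5],"rot":[0,0,0]},
    {"translation":[0,0,-8],"rot":[0,0,0]},
    {"translation":[0,0,-9],"rot":[0,0,0]},
    {"translation":[0,0,-9],"rot":[0,0,0]},
    {"translation":[0,0,-9],"rot":[0,0,0]}
  ]
}}

```text
clock: 22.58
eef_pos: [593.6, -103.0, 305.6]
tcp_rot: [-3.14, -0.0, 1.678]
contact_force: [0.4, -0.6, -2.0]
opening: 0.131
```

Run:
```python
from h import *
s=state();print(move(s,[457.1,-101.3,305],1.797))
f=imaging.grab_frame("side"); cv2.imwrite("pics/s14.png",cv2.resize(f["image"][120:280,170:340],None,fx=3.5,fy=3.5)[:,:,::-1])
```

```text
t 22.57 pos [ 593.6 -103.   305.6] rot [-3.1399e+00 -5.0000e-04  1.6778e+00] F [ 0.4 -0.6 -2. ] open 0.131
(array([  1.63, -13.56,   0.09]), array([-0.002, -0.001, -0.119]))
```

View pics/s14.png

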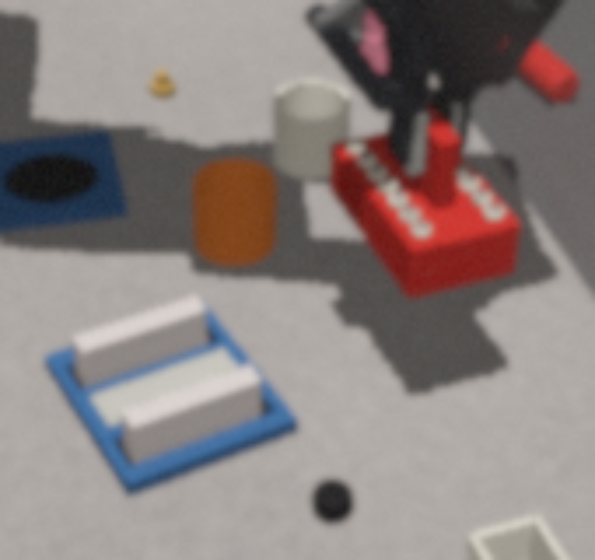

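The rack is held level and both bars stand in their grooves. I'll carry the rack over at a moderate speed.

Request:
{"fn": "step_arm", "kwargs": {
  "deltas": [
    {"translation":[0.3,-2.5,0],"rot":[0,0,-0.03]},
    {"translation":[0.6,-5.5,0],"rot":[0,0,-0.06]},
    {"translation":[1,-8.5,0],"rot":[0,0,-0.09]},
    {"translation":[1.4,-11.5,0],"rot":[0,0,-0.11]},
    {"translation":[1.6,-13.6,0],"rot":[0,0,-0.119]},
    {"translation":[1.6,-13.6,0],"rot":[0,0,-0.119]},
    {"translation":[1.6,-13.6,0],"rot":[0,0,-0.119]},
    {"translation":[1.6,-13.6,0],"rot":[0,0,-0.119]}
  ]
}}

```text
clock: 23.62
eef_pos: [458.0, -101.8, 306.6]
tcp_rot: [3.141, 0.0, 1.797]
contact_force: [-0.4, 0.1, -1.6]
opening: 0.125
```

Run:
```python
from h import *
s=state();print(move(s,[457.1,-101.3,250],1.797))
f=imaging.grab_frame("wrist"); np.savez("w15.npz",**f);cv2.imwrite("pics/w15.png",f["image"][:,:,::-1])
```

```text
t 23.62 pos [ 458.  -101.8  306.6] rot [3.1412e+00 1.0000e-04 1.7968e+00] F [-0.4  0.1 -1.6] open 0.125
(array([ 0.07, -0.08,  5.66]), array([ 0.,  0., -0.]))
```

View pics/w15.png

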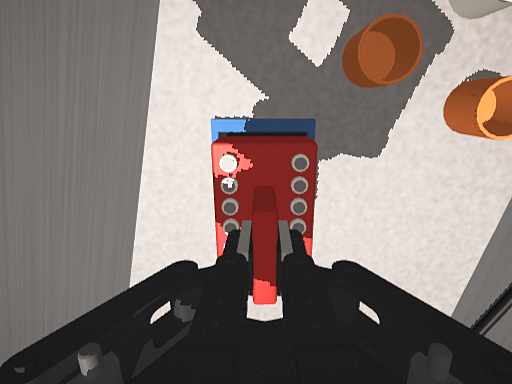

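Run:
```python
from h import *
f=dict(np.load("w15.npz"));im=f["image"];H,S,V=masks(im)
o=cv2.resize(im[105:185,195:335],None,fx=5.5,fy=5.5,interpolation=0);cv2.imwrite("pics/c15.png",o[:,:,::-1])
```

```text
(no output)
```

View pics/c15.png

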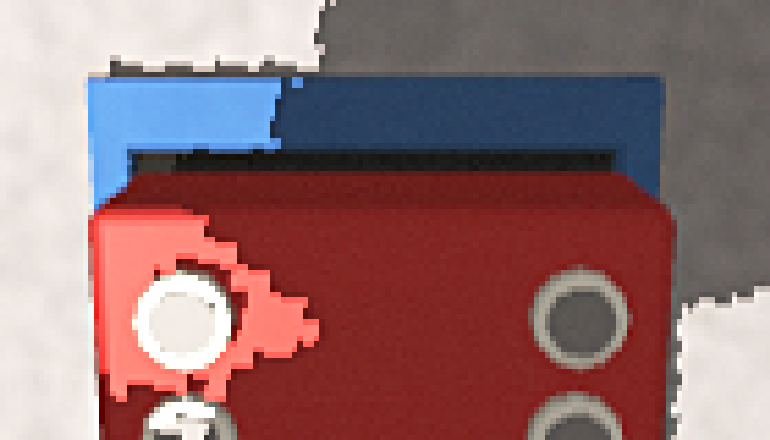

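Run:
```python
from h import *
f=dict(np.load("w15.npz")); a=1.797; tx=np.array([np.cos(a),np.sin(a)]);ty=np.array([np.sin(a),-np.cos(a)]);o=np.array([458,-101.8])
for n,px,z in(("plate",[[211,118.8],[315.7,118.8]],10),("caps",[[228.3,163.4],[300.5,162.8]],126.2),("rack edge",[[211.7,143],[317.7,143]],121.2)):
    X=cast(f,px,z)[:,:2]-o;print(n,"along",X@tx,"across",X@ty,(X@ty).mean())
```

```text
plate along [55.51826507 55.38009794] across [-49.05089014  48.72034173] -0.16527420862320952
caps along [38.46826835 38.74530246] across [-19.19527177  20.61039553] 0.7075618788096918
rack edge along [49.00380448 48.91676941] across [-28.6676454   30.46925173] 0.9008031672097037
```

Request:
{"fn": "step_arm", "kwargs": {
  "deltas": [
    {"translation":[0.1,-0.1,1.5],"rot":[0,0,0]},
    {"translation":[0.1,-0.1,3],"rot":[0,0,0]},
    {"translation":[0.1,-0.1,4.5],"rot":[0,0,0]},
    {"translation":[0.1,-0.1,5.2],"rot":[0,0,0]},
    {"translation":[0.1,-0.1,5.5],"rot":[0,0,0]},
    {"translation":[0.1,-0.1,5.6],"rot":[0,0,0]},
    {"translation":[0.1,-0.1,5.6],"rot":[0,0,0]},
    {"translation":[0.1,-0.1,5.6],"rot":[0,0,0]}
  ]
}}

```text
clock: 24.68
eef_pos: [456.2, -101.0, 251.0]
tcp_rot: [3.141, 0.0, 1.797]
contact_force: [0.4, -0.9, -1.4]
opening: 0.132
```

Run:
```python
from h import *
s=state();print(move(s,[457.1,-101.3,249.6],1.797))
f=imaging.grab_frame("side"); cv2.imwrite("pics/s16.png",cv2.resize(f["image"][160:270,160:290],None,fx=5,fy=5)[:,:,::-1])
```

```text
t 24.68 pos [ 456.2 -101.   251. ] rot [3.1409e+00 3.0000e-04 1.7968e+00] F [ 0.4 -0.9 -1.4] open 0.132
(array([-0.05,  0.09,  0.14]), array([ 0.001,  0.   , -0.   ]))
```

View pics/s16.png

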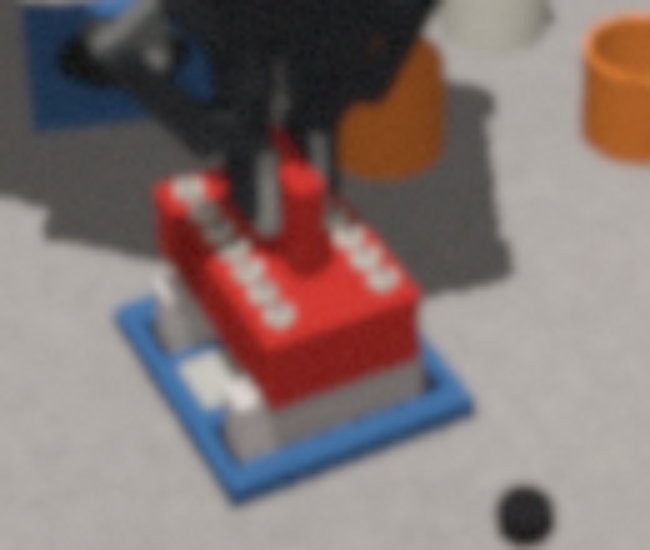

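Request:
{"fn": "step_arm", "kwargs": {
  "deltas": [
    {"translation":[0,0.05,0.05],"rot":[0,0,0]},
    {"translation":[0,0.05,0.1],"rot":[0,0,0]},
    {"translation":[0,0.05,0.15],"rot":[0,0,0]},
    {"translation":[0,0.05,0.15],"rot":[0,0,0]}
  ]
}}

```text
clock: 25.22
eef_pos: [456.5, -100.9, 249.3]
tcp_rot: [3.142, 0.0, 1.797]
contact_force: [-1.6, -0.3, 4.3]
opening: 0.129
```

Request:
{"fn": "step_arm", "kwargs": {
  "deltas": [
    {"translation":[0,0,0],"rot":[0,0,0]},
    {"translation":[0,0,0],"rot":[0,0,0]},
    {"translation":[0,0,0],"rot":[0,0,0]},
    {"translation":[0,0,0],"rot":[0,0,0]}
  ],
  "grip": 160
}}

```text
clock: 25.72
eef_pos: [456.5, -100.9, 249.2]
tcp_rot: [-3.142, 0.0, 1.797]
contact_force: [0.1, -0.5, -0.4]
opening: 0.373
```

Request:
{"fn": "step_arm", "kwargs": {
  "deltas": [
    {"translation":[0,0,-3],"rot":[0,0,0]},
    {"translation":[0,0,-6],"rot":[0,0,0]},
    {"translation":[0,0,-9],"rot":[0,0,0]},
    {"translation":[0,0,-11],"rot":[0,0,0]},
    {"translation":[0,0,-11],"rot":[0,0,0]}
  ]
}}

```text
clock: 26.35
eef_pos: [456.9, -100.9, 360.4]
tcp_rot: [3.139, 0.001, 1.797]
contact_force: [0.1, 0.7, 0.1]
opening: 0.374
```

Run:
```python
from h import *
s=state();print(move(s,[587.2,-309.5,330],1.637))
f=imaging.grab_frame("wrist"); cv2.imwrite("pics/w17.png",f["image"][:,:,::-1])
np.savez("w17.npz",**f)
```

```text
t 26.35 pos [ 456.9 -100.9  360.4] rot [3.1388e+00 1.3000e-03 1.7968e+00] F [0.1 0.7 0.1] open 0.374
(array([-23.24,   8.01,   3.09]), array([0.003, 0.001, 0.16 ]))
```

View pics/w17.png

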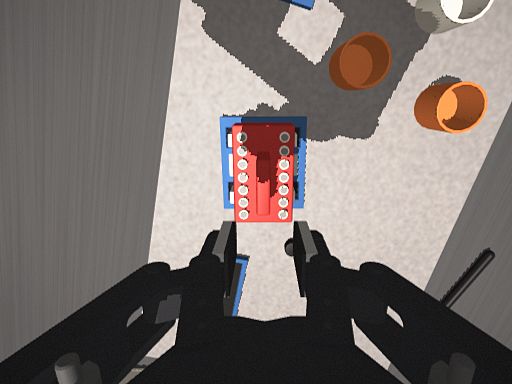

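The rack sits on both bars. Next is the trough.

Request:
{"fn": "step_arm", "kwargs": {
  "deltas": [
    {"translation":[-5.5,2,0],"rot":[0,0,0.04]},
    {"translation":[-11,4,0],"rot":[0,0,0.08]},
    {"translation":[-16.5,6,1],"rot":[0,0,0.12]},
    {"translation":[-22,7.6,2],"rot":[0,0,0.16]},
    {"translation":[-23.2,8,3],"rot":[0,0,0.16]},
    {"translation":[-23.2,8,3],"rot":[0,0,0.16]},
    {"translation":[-23.2,8,3],"rot":[0,0,0.16]},
    {"translation":[-23.2,8,3],"rot":[0,0,0.16]}
  ],
  "grip": 60
}}

```text
clock: 27.4
eef_pos: [586.2, -307.8, 329.8]
tcp_rot: [3.141, 0.0, 1.638]
contact_force: [-0.3, 0.2, -0.4]
opening: 0.763
```

Run:
```python
from h import *
s=state()
f=imaging.grab_frame("wrist"); im=f["image"];np.savez("w18.npz",**f)
o=np.zeros((560,800,3),np.uint8);o[:384,:512]=im;o[:560,450:]=cv2.resize(im[110:250,220:308],None,fx=4,fy=4,interpolation=0)[:560,:350];cv2.imwrite("pics/w18.png",o[:,:,::-1])
```

```text
t 27.4 pos [ 586.2 -307.8  329.8] rot [3.1414 0.     1.638 ] F [-0.3  0.2 -0.4] open 0.763
```

View pics/w18.png

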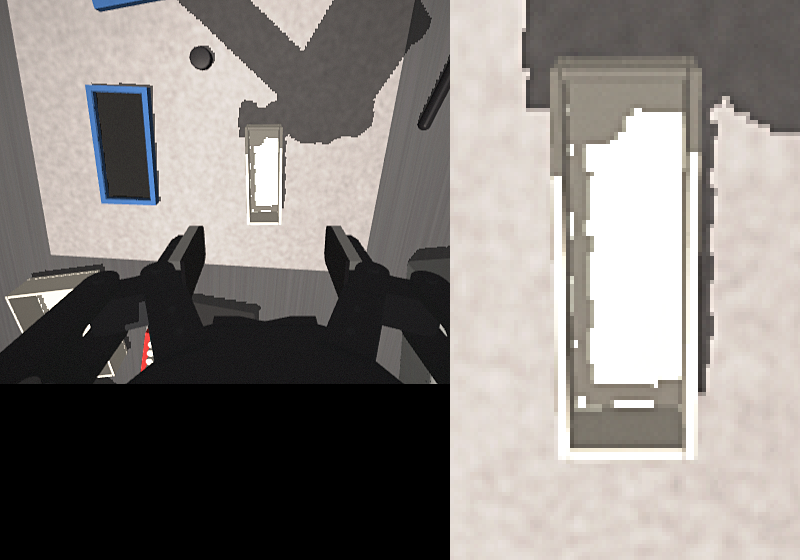

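Run:
```python
from h import *
f=dict(np.load("w18.npz"))
P=cast(f,[[245.25,127],[282.75,126.75],[281.75,225],[247,225]],34);print(rect(P),P.mean(0),P.round(1).tolist())
c=P.mean(0);a=rect(P)[3];a=a+np.pi if a<0 else a
print(a,move(state(),[c[0],c[1],186],a))
```

```text
(array([ 587.15936, -309.76746], dtype=float32), np.float32(100.64276), np.float32(36.20085), np.float32(-1.50512)) [ 586.97464694 -309.8394197    34.        ] [[565.9, -261.0, 34.0], [601.0, -258.4, 34.0], [608.5, -358.8, 34.0], [572.4, -361.2, 34.0]]
t 27.45 pos [ 586.3 -308.   329.9] rot [3.1410e+00 3.0000e-04 1.6378e+00] F [-0.1  0.3  0.3] open 0.761
1.6364727 (array([-0.18,  0.05, 14.39]), array([0.001, 0.   , 0.001]))
```

Request:
{"fn": "step_arm", "kwargs": {
  "deltas": [
    {"translation":[-0.2,0.05,5],"rot":[0,0,0]},
    {"translation":[-0.2,0.05,10],"rot":[0,0,0]},
    {"translation":[-0.2,0.05,13],"rot":[0,0,0]},
    {"translation":[-0.2,0.05,14.8],"rot":[0,0,0]},
    {"translation":[-0.2,0.05,14.8],"rot":[0,0,0]},
    {"translation":[-0.2,0.05,14.8],"rot":[0,0,0]}
  ]
}}

```text
clock: 28.2
eef_pos: [587.7, -311.2, 182.7]
tcp_rot: [3.14, 0.001, 1.637]
contact_force: [0.1, 0.6, -0.6]
opening: 0.763
```

Request:
{"fn": "step_arm", "kwargs": {
  "deltas": [
    {"translation":[0,0,0],"rot":[0,0,0]},
    {"translation":[0,0,0],"rot":[0,0,0]},
    {"translation":[0,0,0],"rot":[0,0,0]},
    {"translation":[0,0,0],"rot":[0,0,0]},
    {"translation":[0,0,0],"rot":[0,0,0]},
    {"translation":[0,0,0],"rot":[0,0,0]}
  ],
  "grip": 255,
  "squeeze": 30
}}

```text
clock: 28.95
eef_pos: [587.5, -311.3, 182.5]
tcp_rot: [3.14, 0.001, 1.637]
contact_force: [-0.7, 0.0, 7.1]
opening: 0.417
```

Run:
```python
from h import *
s=state()
f=imaging.grab_frame("wrist"); im=f["image"];cv2.imwrite("pics/w19.png",im[:,:,::-1])
```

```text
t 28.95 pos [ 587.5 -311.3  182.5] rot [3.1402e+00 9.0000e-04 1.6367e+00] F [-0.7  0.   7.1] open 0.417
```

View pics/w19.png

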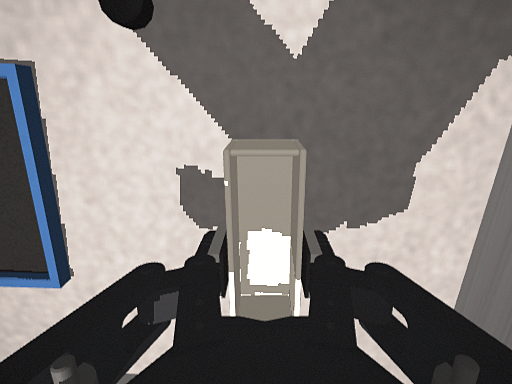

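Request:
{"fn": "step_arm", "kwargs": {
  "deltas": [
    {"translation":[0,0,-2],"rot":[0,0,0]},
    {"translation":[0,0,-5],"rot":[0,0,0]},
    {"translation":[0,0,-8],"rot":[0,0,0]},
    {"translation":[0,0,-9],"rot":[0,0,0]},
    {"translation":[0,0,-9],"rot":[0,0,0]}
  ]
}}

```text
clock: 29.62
eef_pos: [587.1, -311.1, 272.1]
tcp_rot: [3.14, 0.001, 1.637]
contact_force: [0.3, 0.2, -0.8]
opening: 0.419
```

Run:
```python
from h import *
s=state();print(move(s,[437.7,-294.6,270],1.5996))
```

```text
t 29.62 pos [ 587.1 -311.1  272.1] rot [3.1403e+00 8.0000e-04 1.6368e+00] F [ 0.3  0.2 -0.8] open 0.419
(array([  2.63, -14.8 ,   0.19]), array([0.001, 0.001, 0.037]))
```

Request:
{"fn": "step_arm", "kwargs": {
  "deltas": [
    {"translation":[0.5,-3,0],"rot":[0,0,0.01]},
    {"translation":[1.1,-6.5,0],"rot":[0,0,0.02]},
    {"translation":[1.7,-10,0],"rot":[0,0,0.03]},
    {"translation":[2.3,-13,0],"rot":[0,0,0.037]},
    {"translation":[2.6,-14.8,0],"rot":[0,0,0.037]},
    {"translation":[2.6,-14.8,0],"rot":[0,0,0.037]},
    {"translation":[2.6,-14.8,2],"rot":[0,0,0.037]},
    {"translation":[2.6,-14.8,3],"rot":[0,0,0.037]}
  ]
}}

```text
clock: 30.62
eef_pos: [438.5, -295.0, 240.4]
tcp_rot: [3.142, -0.0, 1.6]
contact_force: [-0.2, -0.1, -1.0]
opening: 0.415
```

Request:
{"fn": "step_arm", "kwargs": {
  "deltas": [
    {"translation":[0,0,1],"rot":[0,0,0]},
    {"translation":[0,0,2],"rot":[0,0,0]},
    {"translation":[0,0,2],"rot":[0,0,0]},
    {"translation":[0,0,2],"rot":[0,0,0]}
  ]
}}

```text
clock: 31.12
eef_pos: [437.8, -294.9, 221.3]
tcp_rot: [3.141, 0.0, 1.6]
contact_force: [-0.1, -0.4, -0.8]
opening: 0.416
```

Run:
```python
from h import *
s=state();print(move(s,[437.7,-294.6,187],1.5996))
f=imaging.grab_frame("wrist"); im=f["image"];np.savez("w20.npz",**f);cv2.imwrite("pics/w20.png",im[:,:,::-1]);cv2.imwrite("pics/c20.png",cv2.resize(im[100:230,195:335],None,fx=4.5,fy=4.5,interpolation=0)[:,:,::-1])
```

```text
t 31.12 pos [ 437.8 -294.9  221.3] rot [3.1414e+00 1.0000e-04 1.5998e+00] F [-0.1 -0.4 -0.8] open 0.416
(array([ 0.03, -0.01,  3.43]), array([0., 0., 0.]))
```

View pics/c20.png

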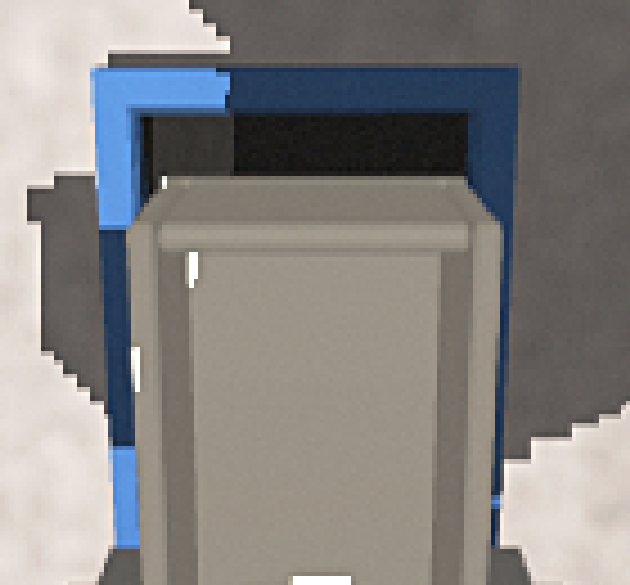

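Run:
```python
from h import *
f=dict(np.load("w20.npz")); a=1.5998; tx=np.array([np.cos(a),np.sin(a)]);ty=np.array([np.sin(a),-np.cos(a)]);o=np.array([437.8,-294.9])
for n,px,z,L in(("plate",[[215.7,114.9],[310.1,114.9]],10,62),("trough",[[223.9,149.3],[306.6,149.3]],72.8,50)):
    X=cast(f,px,z)[:,:2]-o;print(n,"ctr along",(X@tx-L).mean(),"across",X@ty,(X@ty).mean())
```

```text
plate ctr along 1.1166406027144262 across [-29.86756485  29.87585296] 0.004144055511382305
trough ctr along 1.729486572381024 across [-16.44424306  18.99205151] 1.2739042238641112
```

Request:
{"fn": "step_arm", "kwargs": {
  "deltas": [
    {"translation":[-0.05,-0.1,1],"rot":[0,0,0]},
    {"translation":[-0.05,-0.1,2],"rot":[0,0,0]},
    {"translation":[-0.05,-0.1,2.8],"rot":[0,0,0]},
    {"translation":[-0.05,-0.1,3.2],"rot":[0,0,0]},
    {"translation":[-0.05,-0.1,3.4],"rot":[0,0,0]},
    {"translation":[-0.05,-0.1,3.45],"rot":[0,0,0]},
    {"translation":[-0.05,-0.1,3.45],"rot":[0,0,0]},
    {"translation":[-0.05,-0.1,3.45],"rot":[0,0,0]}
  ]
}}

```text
clock: 32.17
eef_pos: [436.8, -295.4, 186.9]
tcp_rot: [3.141, 0.0, 1.6]
contact_force: [0.2, 0.6, -0.1]
opening: 0.412
```

Request:
{"fn": "step_arm", "kwargs": {
  "deltas": [
    {"translation":[0,0,0],"rot":[0,0,0]},
    {"translation":[0,0,0],"rot":[0,0,0]},
    {"translation":[0,0,0],"rot":[0,0,0]},
    {"translation":[0,0,0],"rot":[0,0,0]}
  ],
  "grip": 90
}}

```text
clock: 32.67
eef_pos: [436.7, -295.3, 186.7]
tcp_rot: [3.142, 0.0, 1.6]
contact_force: [-0.2, -0.5, -0.6]
opening: 0.644
```

Request:
{"fn": "step_arm", "kwargs": {
  "deltas": [
    {"translation":[0,0,-3],"rot":[0,0,0]},
    {"translation":[0,0,-7],"rot":[0,0,0]},
    {"translation":[0,0,-11],"rot":[0,0,0]},
    {"translation":[0,0,-16],"rot":[0,0,0]},
    {"translation":[0,0,-16],"rot":[0,0,0]}
  ]
}}

```text
clock: 33.3
eef_pos: [437.7, -296.0, 350.5]
tcp_rot: [3.136, 0.004, 1.6]
contact_force: [0.3, -0.4, 0.0]
opening: 0.645
```

Run:
```python
from h import *
s=state();print(move(s,[590,40,350],1.5708))
f=imaging.grab_frame("wrist"); im=f["image"];np.savez("w21.npz",**f);cv2.imwrite("pics/w21.png",im[:,:,::-1])
f=imaging.grab_frame("side"); cv2.imwrite("pics/s21.png",cv2.resize(f["image"][200:360,150:300],None,fx=4,fy=4)[:,:,::-1])
```

```text
t 33.3 pos [ 437.7 -296.   350.5] rot [3.1358 0.0042 1.5997] F [ 0.3 -0.4  0. ] open 0.645
(array([33.15, 16.19,  0.  ]), array([0.006, 0.004, 0.029]))
```

View pics/w21.png

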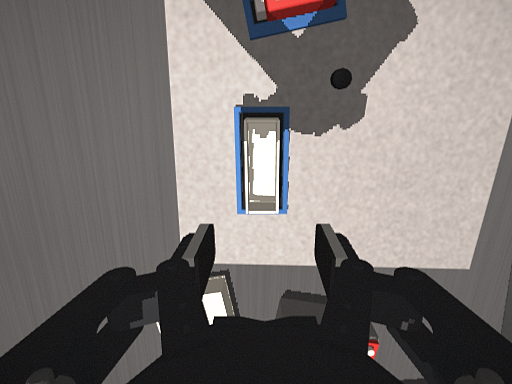

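View pics/s21.png

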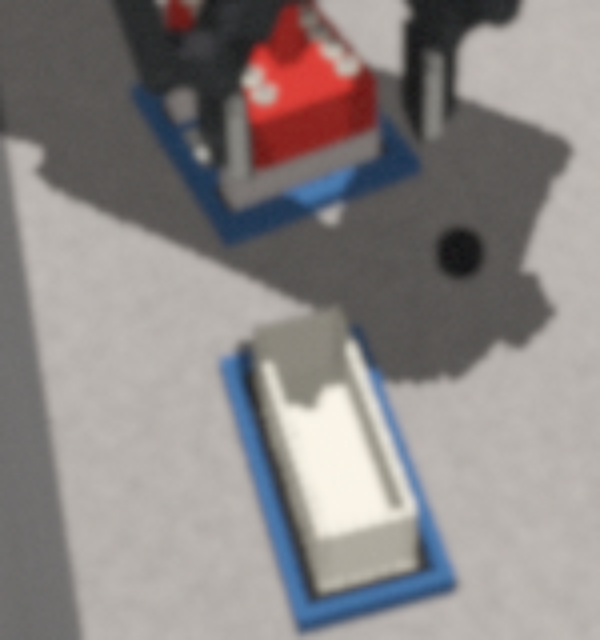

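The trough is seated. Now I'll look at the cup from close up.

Request:
{"fn": "step_arm", "kwargs": {
  "deltas": [
    {"translation":[5,2.5,0],"rot":[0,0,0]},
    {"translation":[10,5,0],"rot":[0,0,0]},
    {"translation":[15.5,7.5,0],"rot":[0,0,0.01]},
    {"translation":[21,10,0],"rot":[0,0,0.02]},
    {"translation":[26,12.5,0],"rot":[0,0,0.03]},
    {"translation":[31,15,0],"rot":[0,0,0.03]},
    {"translation":[33.2,16.2,0],"rot":[0,0,0.03]},
    {"translation":[33.2,16.2,0],"rot":[0,0,0.03]}
  ]
}}

```text
clock: 34.4
eef_pos: [589.0, 42.3, 345.1]
tcp_rot: [-3.139, 0.0, 1.572]
contact_force: [0.6, -1.0, 0.1]
opening: 0.645
```

Request:
{"fn": "step_arm", "kwargs": {
  "deltas": [
    {"translation":[0,0,0],"rot":[0,0,0]},
    {"translation":[0,0,0],"rot":[0,0,0]},
    {"translation":[0,0,0],"rot":[0,0,0]}
  ],
  "grip": 0
}}

```text
clock: 34.78
eef_pos: [588.7, 40.2, 346.7]
tcp_rot: [-3.141, 0.0, 1.568]
contact_force: [0.5, 0.0, -0.1]
opening: 1.003
```

Run:
```python
from h import *
s=state()
f=imaging.grab_frame("wrist"); im=f["image"];np.savez("w22.npz",**f);cv2.imwrite("pics/w22.png",im[:,:,::-1])
```

```text
t 34.77 pos [588.7  40.2 346.7] rot [-3.1415e+00  1.0000e-04  1.5685e+00] F [ 0.5  0.  -0.1] open 1.003
```

View pics/w22.png

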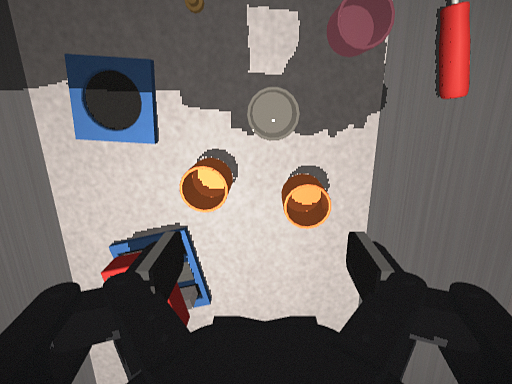

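Run:
```python
from h import *
f=dict(np.load("w22.npz"));im=f["image"]
cv2.imwrite("pics/c22.png",cv2.resize(im[80:146,240:306],None,fx=8,fy=8,interpolation=0)[:,:,::-1])
for n,p in(("o1",[205,188]),("o2",[306,205]),("pink",[365,25]),("cup",[273.3,113])): print(n,cast(f,p,45).round(1))
H,S,V=masks(im)
b=max(blobs(((H>95)&(H<125)&(S>120)&(V>40))[:160],300),key=lambda b:b[1][4]);print("plate",rect(cast(f,edge(b[0]),10)))
m=np.zeros(V.shape,bool);m[62:137,75:148]=(V[62:137,75:148]<62)&(S[62:137,75:148]<130)
b=max(blobs(m,300),key=lambda b:b[1][4]);e=edge(b[0]);(c,ax,an)=cv2.fitEllipse(e.astype(np.float32));print(c,ax,cast(f,c,8),)
P=cast(f,e,10);print("rec",P.min(0),P.max(0))
```

```text
o1 [[528.8  26.7  45. ]]
o2 [[632.8   7.8  45. ]]
pink [[677.6 174.9  45. ]]
cup [[598.2 100.9  45. ]]
plate (array([429.8211 , 112.92766], dtype=float32), np.float32(89.11586), np.float32(85.00309), np.float32(-0.06350605))
(112.72001647949219, 99.328857421875) (51.970359802246094, 61.40568542480469) [[428.96958418 114.04121887   8.        ]]
rec [400.86483355  83.20343533  10.        ] [458.80084214 142.79224114  10.        ]
```

View pics/c22.png

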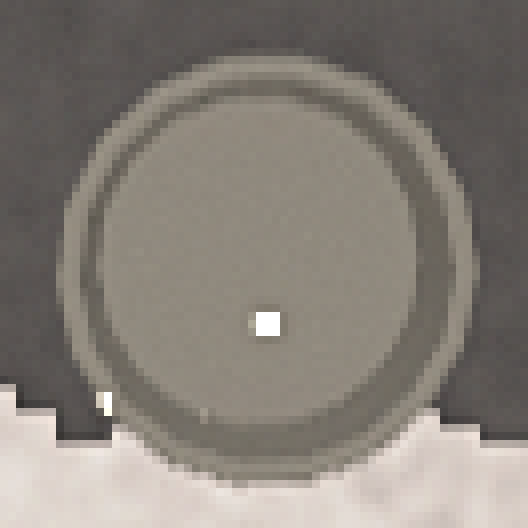

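Request:
{"fn": "step_arm", "kwargs": {
  "deltas": [
    {"translation":[4,0.7,0],"rot":[0,0,0]},
    {"translation":[6,1,0],"rot":[0,0,0]},
    {"translation":[6,1,4],"rot":[0,0,0]},
    {"translation":[6,1,7],"rot":[0,0,0]},
    {"translation":[6,1,9],"rot":[0,0,0]},
    {"translation":[6,1,9],"rot":[0,0,0]},
    {"translation":[6,1,9],"rot":[0,0,0]}
  ]
}}

```text
clock: 35.7
eef_pos: [599.4, 101.2, 257.5]
tcp_rot: [3.141, -0.0, 1.57]
contact_force: [-0.3, 1.1, -0.7]
opening: 0.998
```

Run:
```python
from h import *
s=state();print(move(s,[598.4,100.1,182],1.5708))
f=imaging.grab_frame("wrist"); im=f["image"];np.savez("w23.npz",**f);cv2.imwrite("pics/w23.png",im[:,:,::-1])
```

```text
t 35.7 pos [599.4 101.2 257.5] rot [ 3.1407e+00 -1.0000e-04  1.5698e+00] F [-0.3  1.1 -0.7] open 0.998
(array([-0.11, -0.11,  7.55]), array([ 0.001, -0.   , -0.001]))
```

View pics/w23.png

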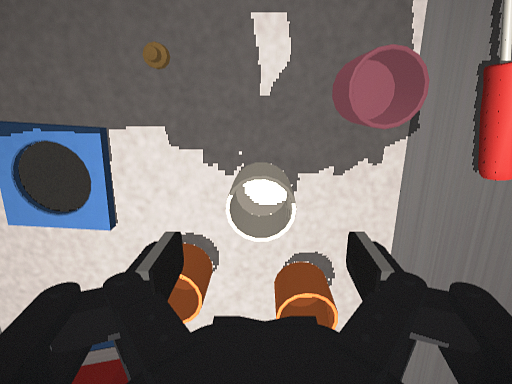

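Request:
{"fn": "step_arm", "kwargs": {
  "deltas": [
    {"translation":[-0.1,-0.1,3],"rot":[0,0,0]},
    {"translation":[-0.1,-0.1,5.5],"rot":[0,0,0]},
    {"translation":[-0.1,-0.1,7.5],"rot":[0,0,0]},
    {"translation":[-0.1,-0.1,7.5],"rot":[0,0,0]},
    {"translation":[-0.1,-0.1,7.5],"rot":[0,0,0]}
  ]
}}

```text
clock: 36.38
eef_pos: [598.6, 100.3, 182.5]
tcp_rot: [3.14, -0.0, 1.57]
contact_force: [0.2, -0.2, 0.3]
opening: 1.002
```

Request:
{"fn": "step_arm", "kwargs": {
  "deltas": [
    {"translation":[0,0,0],"rot":[0,0,0]},
    {"translation":[0,0,0],"rot":[0,0,0]},
    {"translation":[0,0,0],"rot":[0,0,0]},
    {"translation":[0,0,0],"rot":[0,0,0]},
    {"translation":[0,0,0],"rot":[0,0,0]},
    {"translation":[0,0,0],"rot":[0,0,0]}
  ],
  "grip": 255,
  "squeeze": 30
}}

```text
clock: 37.12
eef_pos: [598.3, 100.3, 182.6]
tcp_rot: [3.141, -0.0, 1.57]
contact_force: [-1.8, -1.2, 6.5]
opening: 0.586
```

Request:
{"fn": "step_arm", "kwargs": {
  "deltas": [
    {"translation":[0,0,-2],"rot":[0,0,0]},
    {"translation":[0,0,-5],"rot":[0,0,0]},
    {"translation":[0,0,-8],"rot":[0,0,0]},
    {"translation":[0,0,-11],"rot":[0,0,0]},
    {"translation":[0,0,-11],"rot":[0,0,0]}
  ]
}}

```text
clock: 37.75
eef_pos: [599.0, 100.4, 295.3]
tcp_rot: [3.136, -0.001, 1.57]
contact_force: [-0.1, -0.3, -0.3]
opening: 0.586
```

Run:
```python
from h import *
s=state();print(move(s,[429.3,113.5,290],1.5708))
f=imaging.grab_frame("wrist"); im=f["image"];np.savez("w24.npz",**f);cv2.imwrite("pics/w24.png",im[:,:,::-1])
```

```text
t 37.75 pos [599.  100.4 295.3] rot [ 3.1360e+00 -9.0000e-04  1.5698e+00] F [-0.1 -0.3 -0.3] open 0.586
(array([  1.29, -16.97,   0.44]), array([ 0.006, -0.001, -0.001]))
```

View pics/w24.png

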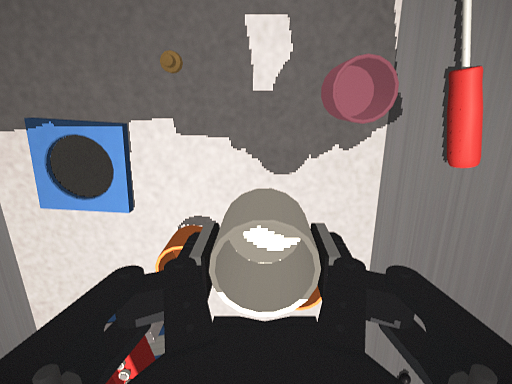

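The cup is held, with an opening of about 50 mm. Now I'll carry it.

Request:
{"fn": "step_arm", "kwargs": {
  "deltas": [
    {"translation":[0.2,-3,0],"rot":[0,0,0]},
    {"translation":[0.5,-6.5,0],"rot":[0,0,0]},
    {"translation":[0.8,-10,0],"rot":[0,0,0]},
    {"translation":[1.1,-13.5,0],"rot":[0,0,0]},
    {"translation":[1.3,-16,0],"rot":[0,0,0]},
    {"translation":[1.3,-17,0],"rot":[0,0,0]},
    {"translation":[1.3,-17,3],"rot":[0,0,0]},
    {"translation":[1.3,-17,5],"rot":[0,0,0]}
  ]
}}

```text
clock: 38.8
eef_pos: [428.3, 113.3, 240.8]
tcp_rot: [3.141, 0.0, 1.57]
contact_force: [-0.2, 0.4, -0.6]
opening: 0.585
```

Request:
{"fn": "step_arm", "kwargs": {
  "deltas": [
    {"translation":[0,0,1],"rot":[0,0,0]},
    {"translation":[0,0,2],"rot":[0,0,0]},
    {"translation":[0,0,2],"rot":[0,0,0]},
    {"translation":[0,0,2],"rot":[0,0,0]}
  ]
}}

```text
clock: 39.3
eef_pos: [428.3, 113.4, 222.0]
tcp_rot: [3.141, -0.0, 1.57]
contact_force: [0.3, -0.3, 0.5]
opening: 0.583
```

Run:
```python
from h import *
s=state();print(move(s,[429.3,113.5,186.8],1.5708))
f=imaging.grab_frame("wrist"); im=f["image"];np.savez("w25.npz",**f);cv2.imwrite("pics/w25.png",im[:,:,::-1]);cv2.imwrite("pics/c25.png",cv2.resize(im[90:250,185:345],None,fx=3.5,fy=3.5,interpolation=0)[:,:,::-1])
f=imaging.grab_frame("side"); cv2.imwrite("pics/s25.png",cv2.resize(f["image"][110:210,130:260],None,fx=5,fy=5)[:,:,::-1])
```

```text
t 39.3 pos [428.3 113.4 222. ] rot [ 3.1410e+00 -2.0000e-04  1.5697e+00] F [ 0.3 -0.3  0.5] open 0.583
(array([0.01, 0.09, 3.52]), array([ 0.001, -0.   , -0.001]))
```

View pics/c25.png

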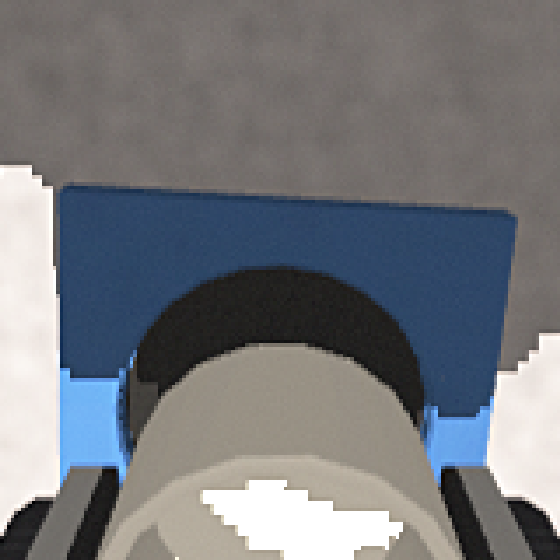

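View pics/s25.png

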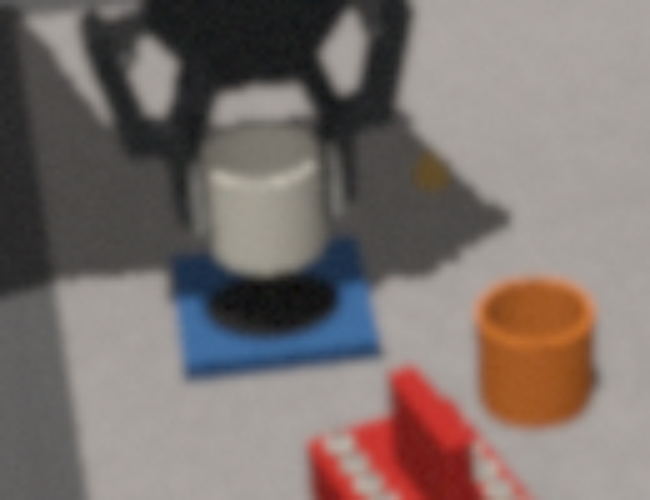

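Run:
```python
from h import *
f=dict(np.load("w25.npz"))
print("recess x",cast(f,[[121/3.5+185,207],[432/3.5+185,207]],10)); print("recess far y",cast(f,[280/3.5+185,166.3],10)-[0,31,0])
print("cup far bottom",cast(f,[283/3.5+185,188.6],39.4)-[0,25,0]); print("plate corners",cast(f,[[62/3.5+185,186/3.5+90],[515/3.5+185,213/3.5+90]],10))
```

```text
recess x [[397.96423983 114.0780177   10.        ]
 [460.11836412 113.91722721  10.        ]]
recess far y [[429.78377884 112.15018134  10.        ]]
cup far bottom [[430.18073544 111.78352018  39.4       ]]
plate corners [[389.10066541 158.74885843  10.        ]
 [474.05215982 153.46482421  10.        ]]
```

Request:
{"fn": "step_arm", "kwargs": {
  "deltas": [
    {"translation":[0,0,1],"rot":[0,0,0]},
    {"translation":[0,0,2],"rot":[0,0,0]},
    {"translation":[0,0,2.8],"rot":[0,0,0]},
    {"translation":[0,0,3.2],"rot":[0,0,0]},
    {"translation":[0,0,3.45],"rot":[0,0,0]},
    {"translation":[0,0,3.5],"rot":[0,0,0]},
    {"translation":[0,0,3.5],"rot":[0,0,0]},
    {"translation":[0,0,3.5],"rot":[0,0,0]}
  ]
}}

```text
clock: 40.4
eef_pos: [428.2, 113.4, 186.9]
tcp_rot: [3.141, -0.0, 1.57]
contact_force: [-0.7, 0.4, -0.2]
opening: 0.587
```

Request:
{"fn": "step_arm", "kwargs": {
  "deltas": [
    {"translation":[0,0,0],"rot":[0,0,0]},
    {"translation":[0,0,0],"rot":[0,0,0]},
    {"translation":[0,0,0],"rot":[0,0,0]},
    {"translation":[0,0,0],"rot":[0,0,0]}
  ],
  "grip": 50
}}

```text
clock: 40.9
eef_pos: [428.1, 113.4, 186.7]
tcp_rot: [3.142, 0.0, 1.57]
contact_force: [0.9, 0.5, 0.5]
opening: 0.803
```

Request:
{"fn": "step_arm", "kwargs": {
  "deltas": [
    {"translation":[0,0,-3],"rot":[0,0,0]},
    {"translation":[0,0,-7],"rot":[0,0,0]},
    {"translation":[0,0,-11],"rot":[0,0,0]},
    {"translation":[0,0,-17],"rot":[0,0,0]},
    {"translation":[0,0,-20],"rot":[0,0,0]},
    {"translation":[0,0,-20],"rot":[0,0,0]}
  ]
}}

```text
clock: 41.65
eef_pos: [428.7, 113.5, 389.0]
tcp_rot: [3.137, -0.001, 1.57]
contact_force: [0.1, 0.5, 0.1]
opening: 0.806
```

Run:
```python
from h import *
s=state()
f=imaging.grab_frame("wrist"); im=f["image"];np.savez("w26.npz",**f);cv2.imwrite("pics/w26.png",im[:,:,::-1])
f=imaging.grab_frame("side"); cv2.imwrite("pics/s26.png",cv2.resize(f["image"][90:360,120:380],None,fx=2.2,fy=2.2)[:,:,::-1])
```

```text
t 41.65 pos [428.7 113.5 389. ] rot [ 3.1367e+00 -1.3000e-03  1.5698e+00] F [0.1 0.5 0.1] open 0.806
```

View pics/w26.png

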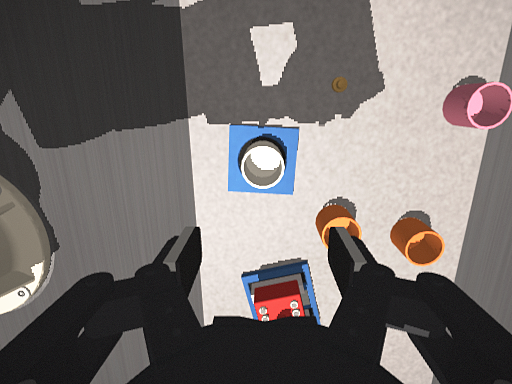

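View pics/s26.png

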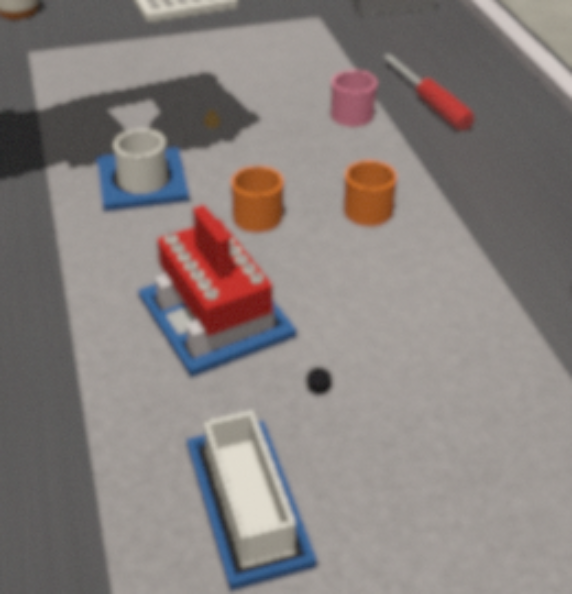

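Run:
```python
from h import *
f=dict(np.load("w17.npz"));im=f["image"]
cv2.imwrite("pics/c17.png",cv2.resize(im[105:235,205:320],None,fx=5,fy=4.6,interpolation=0)[:,:,::-1])
C=cast(f,[[241.8,137.3],[285,137],[284,214.5],[243.5,214.5]],69)[:,:2];c=C.mean(0);print("rack ctr",c,"ang",np.arctan2(*(C[0]-C[3])[::-1]),np.arctan2(*(C[1]-C[2])[::-1]),"vs 457.2,-101.6, 1.797")
print("nut",cast(dict(np.load("w26.npz")),[340,84],16)[0].round(1),"before 515,212"); print("cap",cast(dict(np.load("w21.npz")),[341,78],13)[0].round(1),"before 519.3,-198.5")
```

```text
rack ctr [ 457.59242886 -101.04931268] ang 1.7944361172597163 1.8038189021790736 vs 457.2,-101.6, 1.797
nut [519.5 204.3  16. ] before 515,212
cap [ 517.2 -200.9   13. ] before 519.3,-198.5
```

View pics/c17.png

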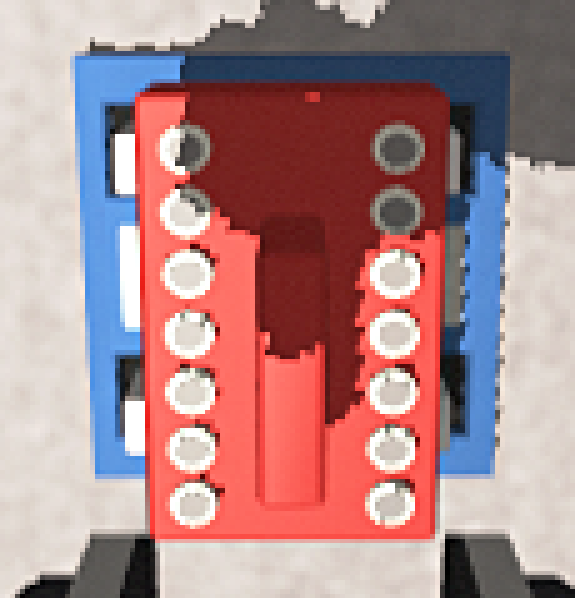

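Run:
```python
from h import *
a=cv2.imread("pics/side0.png")[:,:,::-1];f=imaging.grab_frame("side");b=f["image"]
for im in(a,b):
    H,S,V=masks(im)
    m=np.zeros(H.shape,bool);m[135:155,205:228]=((H>12)&(H<32)&(S>75))[135:155,205:228];print("nut",[(st[4],c.round(1)) for _,st,c in blobs(m,5)])
    m[:]=0;m[245:280,250:285]=(V<70)[245:280,250:285];print("cap",[(st[4],c.round(1)) for _,st,c in blobs(m,20)])
print("w1 nut",cast(dict(np.load("w1.npz")),[267,168],16),cast(dict(np.load("w9.npz")),[125,162],16))
state()
```

```text
nut [(np.int32(36), array([215.8, 143.6]))]
cap [(np.int32(88), array([264.5, 262.9]))]
nut [(np.int32(47), array([215.9, 143.8]))]
cap [(np.int32(87), array([264.5, 262.9]))]
w1 nut [[522.45263023 208.70871331  16.        ]] [[521.08740966 209.27203141  16.        ]]
t 41.8 pos [427.5 113.3 385.6] rot [-3.1400e+00  5.0000e-04  1.5698e+00] F [ 0.2 -0.2  0. ] open 0.799
```

The nut and cap have not moved in the fixed side view. The wrist-view differences come from rough pixel picks. Handing in.

```bash
python3 -c "
from rig import ticket
print(ticket.sign_off())"
```

```text
the job is handed in; nothing more can be done
None
```

The deck is loaded and handed in at about 42 s of the 128 s allowed. I placed things in the order asked: both bars, then the rack, the trough and the cup. Everything is released, with the gripper about 200 mm above the plates.

**Rack:** My last wrist-camera measurement put it within about 0.5 mm and 0.01 rad of the riser plate's centre and heading. In the side view it rests level on both bars, clear of the plate.

**Trough and cup:** Both look fully seated. I let go within about 0.5 mm of the recess floor height, and the pictures show them upright inside their recesses. I checked this by eye and did not measure their final heights.

**Nut and cap:** In the fixed side view both are within 0.2 pixel of where they started. My wrist-camera estimates of the nut differed by up to about 9 mm and those of the cap by about 3 mm. I put that down to rough pixel picks and trusted the side view.

**Forces:** Every force reading I saw stayed under 8 N.

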